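# Swap the battery packs of the camera backup supply

### The arm

A 6-joint arm with a two-finger parallel gripper is mounted at the origin on a cart in front of the work surface, level with it; the furniture and walls round the work are solid. World frame = base frame: x ahead of the robot, y to its left, z up, the work surface at z = 0. Lengths are in m, angles in rad, forces in N, time in s.
With the tool pointing down it reaches from about 0.3 to 0.825 m from the base axis. Payload 5.4 kg.
Tool frame: the origin (TCP) lies on the centre line of the jaws, within the pads' length; the fingertips stand 19 mm ahead of it and the grasp point (between the pads) is the TCP; z points along the fingers, y is the line along which they close (so a half turn about z gives the same grasp; the last joint's range is limited). The gripper opens to 92 mm and grips with 3 to 60 N. Pads are 20 mm wide; open, the fingers measure 128 mm over their backs; the gripper's body (75 mm by 189 mm) begins 69 mm behind the grasp point.
Start: joints at [1.024, 0.158, 1.597, -0, 1.386, -0.21], TCP at [0.19, 0.543, 0.234] pointing down, gripper open.
Joint ranges: [-2.91, 2.91], [-0.94, 2.29], [0.18, 2.7], [-1.29, 4.43], [0.17, 2.64], [-3, 3]. Speed limits (rad/s): [2.57, 2.57, 3.14, 3.14, 3.14, 3.14].

### API

Orientations are given as a unit quaternion [w, x, y, z].
In Python, from cell import env, vision gives the robot as it stands.
- The arm moves only by the tool move_arm, never from a script. Its argument "motion" is text: rows parted by semicolons, each of 4 numbers parted by spaces: the shift along the tool's x, y, z in units of 25 mm (1.0 is 25 mm), then the turn about the tool's z in units of 5 degrees (1.0 is 5 degrees). In form: dx dy dz spin; .... A call has 1 to 12 rows; each row shifts and turns the commanded pose from where the row before left it, along the tool's axes as they then stand; what a row does not reach is not made up. A row lasts 1/12 s, in which the tool goes at most 41.7 mm and 7.16 degrees, less where a joint would pass 70% of its speed; a pose out of reach is approached as far as the arm can. A call is refused whole if a number of a shift passes 1 or a number of a turn 1, either way. A call with a gripper value outside its range is refused whole. "claw" is the finger opening in mm, from 0 to 91.9, set as the call begins (left out, the last holds). The fingers move at their own pace and stop on an object; "squeeze" is the grip in N (left out, the last holds). Time passes only in rows, so rows that do not move let the fingers close. It gives the time, the measured TCP pose, the force, the opening and the grip force at its end, in the units of the state.
- env.get_state(): the state, without advancing time (a new reading comes with each control period).
- vision.camera(name): name is "scene" or "top" or "wrist"; returns (picture, depth): 420x560x3 uint8, blue, green, red; 420x560 float32, m along the optical axis (not along the pixel's ray), 0 where there is no reading.
- vision.calibration(name): a dict with "mtx" (3x3 intrinsics, pixels), "R" (3x3) and "t" (3): a world point X has camera coordinates R X + t; the wrist camera has in their place "mount" (4x4, takes a point from camera to tool coordinates, whose origin is the TCP and whose axes are the flange's). Camera axes: x right, y down, z forward; pixel columns grow to the right and rows downward; lengths in m; the calibration is good to about 2 mm. A picture is of the moment at which its call begins: read the wrist's pose just before it. calibration takes no time and is no camera call.
- env.sign_off(): hands the job in; it is judged then, once.
The state is a dict: "time_s": time; "joints": joint angles; "joint_velocities": joint speeds; "tau": joint torques, N m; "tool_pos": TCP position; "eef_rot": TCP orientation; "force": force on the tool from outside, world axes, zero at the start; "torque": the same for the moment, N m; "width": finger opening in m; "grasp_force": force on a finger pad.
Only numpy, scipy, OpenCV 4.12 (cv2) and the standard library are available. Lean on these libraries where they do the work, as an engineer would, in place of code of your own. Each camera call takes 0.05 s, during which the arm holds its last target. There are 200 camera calls.

### The job

Swap the batteries of the grey backup power unit: slide its white cover fully open, lift out every old grey pack and lay it flat in the black tray, and fit every blue charged pack that lies on the desk into a free bay of its own - rest its tongue edge on the bay floor under the steel ledge first, then pivot the pack down until it lies flat. When all packs are in place slide the cover fully shut, and leave the other things on the desk where they are.

Things in the scene. Friction and masses are not known exactly. Their poses are not given: they have to be found in the camera images.
- power_unit: Grey backup power unit, fixed, 240 (x) x 288 (y) x 58 mm. Origin: centre of its underside, z up. -y part: three open-topped battery bays side by side along x, 76 mm apart, floor at z = 10; y = -2 to +144: closed electronics. Bays 120 long (y = -136 to -16) and 68 wide; dividers 8 thick to z = 24, outer side walls to z = 30, wall at the -y end to z = 58.
- ledge (a point): Middle of the lower edge of the steel keeper ledge along the bays' +y end (unit's frame: y = -26, z = 22 mm, so 12 above the bay floor). The ledge is 4 thick and overhangs the contact wall's face (y = -16) by 10 mm. A pack's tongue belongs under it. A level pack cannot pass: it goes in and out slanted about 0.5 rad, tongue end low on the floor, and pivots on the tongue's edge.
- cover (a joint): Sliding white cover of the bays. 0 = fully shut; it slides to +y of the unit, over the electronics; 0.146 m = fully open. Drags with about 1.5 N, stays where left. Plate 252 (x) x 144 (y) mm, top at z = 64, folded edges down to z = 30 along its two sides. It clears seated packs by 7 mm.
- cover_grip (a point): Top centre of the cover's black grip rib (moves with the cover), 82 mm above the desk. The rib is 90 long along the unit's x, 14 wide along the unit's y (the sliding direction) and 18 high.
- bay0 (a point): Bay nearest the robot (unit's -x side). Point on its floor where a seated pack's origin lies, axes as the unit's, tongue to +y. End play 2 mm either way, side play 4 mm either way.
- bay1 (a point): Middle bay. Point on its floor where a seated pack's origin lies, axes as the unit's, tongue to +y. 
- bay2 (a point): Bay farthest from the robot (unit's +x side). Point on its floor where a seated pack's origin lies, axes as the unit's, tongue to +y. 
- charged0: Charged pack, blue with white strips, flat on the desk, tongue about to +y; 2 or 3 of these present. 0.55 kg, 60 (x) x 116 (y) x 44 mm high. Origin: centre of the underside, z up. Case 24 high, from y = -58 to +44; tongue 52 wide, 6 thick, level with the underside, on to y = +58. Black grip rib on top, 14 (x) x 54 (y) x 20 high, centred at y = -6, near the centre of mass: take it across its 14 mm.
- charged1: Charged pack, blue with white strips, flat on the desk, tongue about to +y; 2 or 3 of these present. 0.55 kg, 60 (x) x 116 (y) x 44 mm high. Origin: centre of the underside, z up. Case 24 high, from y = -58 to +44; tongue 52 wide, 6 thick, level with the underside, on to y = +58. Black grip rib on top, 14 (x) x 54 (y) x 20 high, centred at y = -6, near the centre of mass: take it across its 14 mm.
- charged2: Charged pack, blue with white strips, flat on the desk, tongue about to +y; 2 or 3 of these present. 0.55 kg, 60 (x) x 116 (y) x 44 mm high. Origin: centre of the underside, z up. Case 24 high, from y = -58 to +44; tongue 52 wide, 6 thick, level with the underside, on to y = +58. Black grip rib on top, 14 (x) x 54 (y) x 20 high, centred at y = -6, near the centre of mass: take it across its 14 mm.
- old0: Old pack, grey with orange strips, seated in bay0 at the start; 2 or 3 of the old packs present. 0.55 kg, 60 (x) x 116 (y) x 44 mm high. Origin: centre of the underside, z up. Case 24 high, from y = -58 to +44; tongue 52 wide, 6 thick, level with the underside, on to y = +58. Black grip rib on top, 14 (x) x 54 (y) x 20 high, centred at y = -6, near the centre of mass: take it across its 14 mm.
- old1: Old pack, grey with orange strips, seated in bay1 at the start; 2 or 3 of the old packs present. 0.55 kg, 60 (x) x 116 (y) x 44 mm high. Origin: centre of the underside, z up. Case 24 high, from y = -58 to +44; tongue 52 wide, 6 thick, level with the underside, on to y = +58. Black grip rib on top, 14 (x) x 54 (y) x 20 high, centred at y = -6, near the centre of mass: take it across its 14 mm.
- old2: Old pack, grey with orange strips, seated in bay2 at the start; 2 or 3 of the old packs present. 0.55 kg, 60 (x) x 116 (y) x 44 mm high. Origin: centre of the underside, z up. Case 24 high, from y = -58 to +44; tongue 52 wide, 6 thick, level with the underside, on to y = +58. Black grip rib on top, 14 (x) x 54 (y) x 20 high, centred at y = -6, near the centre of mass: take it across its 14 mm.
- tray: Shallow black take-back tray, fixed, 230 (x) x 158 (y) mm outside, walls 4 thick and 30 high, floor 4 thick. Origin: centre of its underside, z up. Three packs fit side by side along x, about 72 mm apart, each lying along y.
- stapler: Blue desk stapler, 34 x 136 x 46 mm, a bystander. Origin: centre of the underside.
- mug: White mug with leaves, 95 mm high, a bystander. Origin: centre of the underside.
- marker_black: White and blue marker pen, 135 mm long, a bystander. Origin: centre of the underside.

How it is judged:
On the way, in this order (a step that is already met when the one before it is completed fails the run):
1. the cover is slid open (value of joint cover above 0.12 m), for 0.2 s.
2. with the cover open, every old pack lies flat in the tray and every charged pack lies flat in a bay with its tongue under the ledge (value of joint cover above 0.12 m and angle between each of charged0, charged1, charged2's own z axis and vertical below 0.04 rad and ((x of charged0 in the frame of bay0 between -0.006 and 0.006 m and y of charged0 in the frame of bay0 between -0.005 and 0.005 m and z of charged0 in the frame of bay0 between -0.003 and 0.003 m) or (x of charged0 in the frame of bay1 between -0.006 and 0.006 m and y of charged0 in the frame of bay1 between -0.005 and 0.005 m and z of charged0 in the frame of bay1 between -0.003 and 0.003 m) or (x of charged0 in the frame of bay2 between -0.006 and 0.006 m and y of charged0 in the frame of bay2 between -0.005 and 0.005 m and z of charged0 in the frame of bay2 between -0.003 and 0.003 m)) and ((x of charged1 in the frame of bay0 between -0.006 and 0.006 m and y of charged1 in the frame of bay0 between -0.005 and 0.005 m and z of charged1 in the frame of bay0 between -0.003 and 0.003 m) or (x of charged1 in the frame of bay1 between -0.006 and 0.006 m and y of charged1 in the frame of bay1 between -0.005 and 0.005 m and z of charged1 in the frame of bay1 between -0.003 and 0.003 m) or (x of charged1 in the frame of bay2 between -0.006 and 0.006 m and y of charged1 in the frame of bay2 between -0.005 and 0.005 m and z of charged1 in the frame of bay2 between -0.003 and 0.003 m)) and ((x of charged2 in the frame of bay0 between -0.006 and 0.006 m and y of charged2 in the frame of bay0 between -0.005 and 0.005 m and z of charged2 in the frame of bay0 between -0.003 and 0.003 m) or (x of charged2 in the frame of bay1 between -0.006 and 0.006 m and y of charged2 in the frame of bay1 between -0.005 and 0.005 m and z of charged2 in the frame of bay1 between -0.003 and 0.003 m) or (x of charged2 in the frame of bay2 between -0.006 and 0.006 m and y of charged2 in the frame of bay2 between -0.005 and 0.005 m and z of charged2 in the frame of bay2 between -0.003 and 0.003 m)) and angle between each of old0, old1, old2's own z axis and vertical below 0.1 rad and x of old0 in the frame of tray between -0.09 and 0.09 m and y of old0 in the frame of tray between -0.05 and 0.05 m and z of old0 in the frame of tray between -0.012 and 0.012 m and x of old1 in the frame of tray between -0.09 and 0.09 m and y of old1 in the frame of tray between -0.05 and 0.05 m and z of old1 in the frame of tray between -0.012 and 0.012 m and x of old2 in the frame of tray between -0.09 and 0.09 m and y of old2 in the frame of tray between -0.05 and 0.05 m and z of old2 in the frame of tray between -0.012 and 0.012 m), for 0.2 s.
At the end, for the whole second after the job is handed in: Cover shut within 4 mm; every charged pack seated in a bay (within 5 mm of the bay point in the unit's x and y, 3 mm in height, tilt under 0.04 rad, tongue under the ledge); every old pack flat on the tray's floor (tilt under 0.1 rad, within 12 mm of its height); all packs at rest (value of joint cover below 0.004 m and angle between each of charged0, charged1, charged2's own z axis and vertical below 0.04 rad and ((x of charged0 in the frame of bay0 between -0.006 and 0.006 m and y of charged0 in the frame of bay0 between -0.005 and 0.005 m and z of charged0 in the frame of bay0 between -0.003 and 0.003 m) or (x of charged0 in the frame of bay1 between -0.006 and 0.006 m and y of charged0 in the frame of bay1 between -0.005 and 0.005 m and z of charged0 in the frame of bay1 between -0.003 and 0.003 m) or (x of charged0 in the frame of bay2 between -0.006 and 0.006 m and y of charged0 in the frame of bay2 between -0.005 and 0.005 m and z of charged0 in the frame of bay2 between -0.003 and 0.003 m)) and ((x of charged1 in the frame of bay0 between -0.006 and 0.006 m and y of charged1 in the frame of bay0 between -0.005 and 0.005 m and z of charged1 in the frame of bay0 between -0.003 and 0.003 m) or (x of charged1 in the frame of bay1 between -0.006 and 0.006 m and y of charged1 in the frame of bay1 between -0.005 and 0.005 m and z of charged1 in the frame of bay1 between -0.003 and 0.003 m) or (x of charged1 in the frame of bay2 between -0.006 and 0.006 m and y of charged1 in the frame of bay2 between -0.005 and 0.005 m and z of charged1 in the frame of bay2 between -0.003 and 0.003 m)) and ((x of charged2 in the frame of bay0 between -0.006 and 0.006 m and y of charged2 in the frame of bay0 between -0.005 and 0.005 m and z of charged2 in the frame of bay0 between -0.003 and 0.003 m) or (x of charged2 in the frame of bay1 between -0.006 and 0.006 m and y of charged2 in the frame of bay1 between -0.005 and 0.005 m and z of charged2 in the frame of bay1 between -0.003 and 0.003 m) or (x of charged2 in the frame of bay2 between -0.006 and 0.006 m and y of charged2 in the frame of bay2 between -0.005 and 0.005 m and z of charged2 in the frame of bay2 between -0.003 and 0.003 m)) and angle between each of old0, old1, old2's own z axis and vertical below 0.1 rad and x of old0 in the frame of tray between -0.09 and 0.09 m and y of old0 in the frame of tray between -0.05 and 0.05 m and z of old0 in the frame of tray between -0.012 and 0.012 m and x of old1 in the frame of tray between -0.09 and 0.09 m and y of old1 in the frame of tray between -0.05 and 0.05 m and z of old1 in the frame of tray between -0.012 and 0.012 m and x of old2 in the frame of tray between -0.09 and 0.09 m and y of old2 in the frame of tray between -0.05 and 0.05 m and z of old2 in the frame of tray between -0.012 and 0.012 m and linear speed of each of charged0, charged1, charged2, old0, old1, old2 below 0.02 m/s); the robot touches nothing.
It fails at once if the stapler is pushed more than 3 cm (distance of stapler from where it was at the start of the episode above 0.03 m).
It fails at once if the mug is pushed more than 3 cm (distance of mug from where it was at the start of the episode above 0.03 m).
It fails at once if the marker is pushed more than 3 cm (distance of marker_black from where it was at the start of the episode above 0.03 m).
Of old0, old1, old2 only 2 to 3 are there at a start; the rules pass over those that are not, and their reading is None.
Of charged0, charged1, charged2 only 2 to 3 are there at a start; the rules pass over those that are not, and their reading is None.
At some moment in a run one of charged0, charged1, charged2 may be knocked a few centimetres aside while the robot is not near it.
It also fails if it takes over 210 s, if anything falls off the work surface, if the arm or the gripper's body presses on something with over 40 N, if the wrist force passes 120 N, or if a joint passes its speed limit or range.

## Working session

There is one attempt and no reset: what is moved stays moved. The work goes in short steps, Python scripts to look and compute and a tool call to move; the robot and the scene stay as the last step left them, time stands still between calls to the robot, and variables do not carry over. Pictures are saved under pics/ and viewed, at most 14 in all, crops included, and the job is handed in when it is done.

Besides the shell and the picture viewer there is one more tool, called after "Emit:" by a JSON object that holds its "fn" and its "kwargs". move_arm: Moves the arm, as the interface text tells. Its arguments: {"type":"object","properties":{"motion":{"type":"string"},"claw":{"type":"number"},"squeeze":{"type":"number"}},"required":["motion"]}

```bash
ls; mkdir -p pics
python3 - <<'E'
from cell import env, vision
import cv2,numpy as np
for n in("top","scene"):
    p,d=vision.camera(n); cv2.imwrite(f"pics/{n}0.png",p); np.save(f"{n}_d.npy",d); np.save(f"{n}_p.npy",p)
    c=vision.calibration(n); print(n,c)
print(vision.calibration("wrist")); print(env.get_state())
E
```

```text
pics
top {'mtx': array([[513.81435566,   0.        , 285.44007563],
       [  0.        , 513.81435566, 208.52699514],
       [  0.        ,   0.        ,   1.        ]]), 'R': array([[ 0.02732947, -0.99960423, -0.00666921],
       [-0.99567497, -0.0266282 , -0.08900727],
       [ 0.08879445,  0.00907289, -0.99600865]]), 't': array([-0.13284247,  0.53151709,  1.3942675 ])}
scene {'mtx': array([[402.53662529,   0.        , 279.96810285],
       [  0.        , 402.53662529, 202.90689528],
       [  0.        ,   0.        ,   1.        ]]), 'R': array([[ 0.86994695, -0.4926347 ,  0.02243552],
       [-0.23607544, -0.45596742, -0.85811543],
       [ 0.4329673 ,  0.74121843, -0.51296642]]), 't': array([-0.53163963,  0.13517718,  0.90552684])}
{'mtx': array([[343.84555721,   0.        , 279.43782785],
       [  0.        , 343.84555721, 213.79541985],
       [  0.        ,   0.        ,   1.        ]]), 'mount': array([[ 2.57356223e-04, -9.69472767e-01, -2.45198874e-01,
         6.76609866e-02],
       [ 9.99999781e-01,  3.98849543e-04, -5.27398842e-04,
         1.68344747e-04],
       [ 
[... 179 characters left out ...]
'joints': array([ 1.02389443e+00,  1.58955118e-01,  1.59806286e+00, -2.75055483e-05,
        1.38623937e+00, -2.10101941e-01]), 'joint_velocities': array([ 4.61406257e-04,  7.86345747e-05, -2.32606783e-03, -6.68043534e-04,
       -7.31061497e-04,  4.27866391e-04]), 'tau': array([ 5.38730933e-05, -3.86505175e+01, -3.22958744e+01,  7.03027518e-02,
        3.39865393e-02, -7.57825478e-05]), 'tool_pos': array([0.18976738, 0.54222322, 0.23275649]), 'eef_rot': array([-2.95015163e-04,  1.67602619e-01,  9.85854284e-01, -7.78426081e-04]), 'force': array([-0.26841751,  0.0837458 ,  0.20273804]), 'torque': array([-0.02656709,  0.0147654 , -0.05261235]), 'grasp_force': 0.0, 'width': 0.09209354548082035}
```

View pics/top0.png

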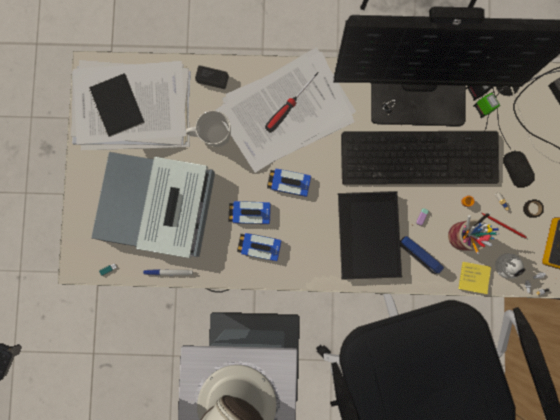

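View pics/scene0.png

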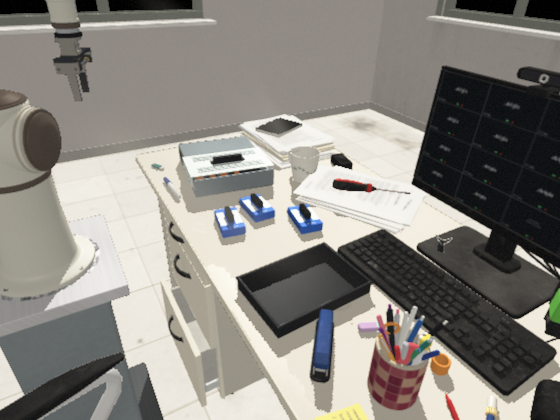

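Top view: the unit is at about (150,205) px, with its white cover over the -y half. The charged packs are at (290,182), (250,212) and (260,247), the tray at (370,235), the mug at (213,127), the marker at (168,272) and the stapler at (422,255). Next I'll measure poses.

```bash
cat > h.py <<'E'
from cell import env, vision
import cv2,numpy as np
from scipy.spatial.transform import Rotation as Ro
def cloud(n,p=None,d=None):
    c=vision.calibration(n)
    st=env.get_state()
    if p is None: p,d=vision.camera(n)
    v,u=np.mgrid[:420,:560]
    X=cv2.undistortPoints(np.stack([u,v],-1).reshape(-1,1,2).astype(float),c["mtx"],None).reshape(420,560,2)
    X=np.dstack([X*d[...,None],d])
    if n=="wrist":
        M=c["mount"]; q=st["eef_rot"]
        W=(X@M[:3,:3].T+M[:3,3])@Ro.from_quat(q[[1,2,3,0]]).as_matrix().T+st["tool_pos"]
    else: W=(X-c["t"])@c["R"]
    W[d==0]=np.nan
    return p,W
def rect(P):
    (c,s,a)=cv2.minAreaRect((P[:,:2]*1000).astype(np.float32)); return np.round(c,1),np.round(s,1),round(a,2)
E
python3 - <<'E'
from h import *
p,W=cloud("top",np.load("top_p.npy"),np.load("top_d.npy"))
H=cv2.cvtColor(p,cv2.COLOR_BGR2HSV); z=W[...,2]
print("desk",np.nanmedian(z[225:240,290:330]))
def comps(m,mn,name):
    n,l,s,c=cv2.connectedComponentsWithStats(m.astype(np.uint8),connectivity=8)
    for i in range(1,n):
        if s[i,4]>=mn: 
            P=W[l==i]; P=P[~np.isnan(P[:,0])]
            if len(P): print(name,s[i],rect(P),"z",np.percentile(P[:,2],[5,50,95]).round(3))
roi=np.zeros((420,560),bool); roi[60:295,60:460]=1
comps(roi&(z>.055)&(z<.075)&(np.arange(560)<225),200,"cover")
comps(roi&(z>.071)&(z<.1)&(np.arange(560)<225),20,"hi")
comps(roi&(z>.015)&(z<.035)&(np.arange(560)>220)&(np.arange(560)<330),50,"packs")
comps(roi&(z>.034)&(z<.055)&(np.arange(560)>220)&(np.arange(560)<330),15,"ribs")
comps(roi&(z>.02)&(z<.04)&(np.arange(560)>330)&(np.arange(560)<405),30,"tray")
comps(roi&(z>.012)&(z<.06)&(np.arange(560)>400),60,"stap")
comps(roi&(z>.005)&(np.arange(420)[:,None]>262)&(np.arange(560)<220),20,"mark")
comps(roi&(z>.03)&(np.arange(420)[:,None]<150)&(np.arange(560)>185)&(np.arange(560)<235),60,"mug")
comps(roi&(H[...,0]>95)&(H[...,0]<125)&(H[...,1]>120),60,"blue")
E
```

```text
desk 0.0017868014487226408
cover [  71   60  118   85 6523] (array([811.6, 317. ]), array([233.4, 326.3]), 0.85) z [0.065 0.071 0.074]
cover [  92  152  115  106 8631] (array([537.9, 250.6]), array([272.6, 252.1]), 81.76) z [0.057 0.063 0.07 ]
cover [194 169  19  87 266] (array([517.6, 103.4]), array([  9.1, 236.5]), 81.8) z [0.055 0.06  0.065]
hi [  71   61  117   83 5571] (array([810.5, 313.6]), array([228.8, 312.7]), 1.56) z [0.071 0.075 0.087]
hi [184 110  41  36 291] (array([740.6, 105.6]), array([ 92.9, 111.2]), 1.58) z [0.073 0.087 0.098]
hi [164 188  14  35 214] (array([532. , 185.2]), array([24.9, 95. ]), 80.51) z [0.072 0.082 0.087]
packs [221  70   8  19  97] (array([896.8,  64.7]), array([18.8, 46.6]), 88.15) z [0.018 0.03  0.034]
packs [242  79  21  18  64] (array([879.3,  -9.6]), array([21.2, 72.2]), 44.67) z [0.029 0.033 0.035]
packs [222  91  19  15  87] (array([841.1,  42.1]), array([50.2, 38.7]), 84.44) z [0.023 0.033 0.035]
packs [255  92  11  17  50] (array([836.7, -39.2]), array([44.6, 28. ]), 1.88) z [0.031 0.034 0.035]
packs [270 125  60  36 328] (array([ 719. 
[... 2662 characters left out ...]
169  12  21 142] (array([615.7, -93. ]), array([29.5, 57.3]), 84.73) z [0.018 0.025 0.031]
blue [299 175  12  21 140] (array([ 602.9, -167.7]), array([25. , 57.5]), 80.24) z [0.021 0.026 0.03 ]
blue [232 201  12  22 149] (array([523.1,  13.4]), array([58.3, 34.5]), 1.88) z [0.019 0.025 0.031]
blue [260 203  10  21 147] (array([520.9, -61.3]), array([55.5, 25. ]), 1.65) z [0.02  0.025 0.031]
blue [241 234  12  21 144] (array([434.7, -14.6]), array([29.1, 55.8]), 84.78) z [0.018 0.025 0.031]
blue [402 237  37  35 336] (array([ 420.3, -488. ]), array([123.2,  22.4]), 51.02) z [0.036 0.045 0.05 ]
blue [267 239  14  22 141] (array([422.9, -86.5]), array([33. , 56.6]), 80.28) z [0.022 0.026 0.031]
```

Emit:
{"fn": "move_arm", "kwargs": {"motion": "-1 -0.7 0 -0.75;-1 -0.7 0 -0.75;-1 -0.7 0 -0.75;-1 -0.8 0 0;-1 -0.8 0 0;-1 -0.8 0 0;-1 -0.8 0 0;-1 -0.8 0 0;-1 -0.8 0 0;-1 -0.8 0 0;-1 -0.8 0 0;-1 -0.8 0 0", "claw": 50}}

```text
time_s: 1.1
tool_pos: [0.4463, 0.261, 0.2332]
eef_rot: [-0.0, 0.07, 0.998, -0.0]
force: [-0.1, -0.3, 0.2]
width: 0.0498
grasp_force: 0.0
```

Emit:
{"fn": "move_arm", "kwargs": {"motion": "-1 -0.8 0 0;-1 -0.8 0 0;-1 -0.8 0 0;-0.6 -0.4 0 0;0 0 0 0;0 0 0 0"}}

```text
time_s: 1.6
tool_pos: [0.5249, 0.1801, 0.233]
eef_rot: [-0.001, 0.071, 0.997, 0.0]
force: [-0.9, -0.1, 1.0]
width: 0.05
grasp_force: 0.0
```

```bash
cat >> h.py <<'E'
def grid(W,m,res=0.001):
    P=W[m]; return P[~np.isnan(P[:,0])]
def comps(W,m,mn,name):
    n,l,s,c=cv2.connectedComponentsWithStats(m.astype(np.uint8),connectivity=8)
    for i in range(1,n):
        if s[i,4]>=mn:
            P=grid(W,l==i)
            if len(P): print(name,s[i],*rect(P),"z",np.percentile(P[:,2],[5,50,95]).round(3))
def go(x,y,z,ydir):
    "shift in tool axes (units) after spin, to target; ydir=deg of tool y line"
    s=env.get_state(); q=s["eef_rot"]; R=Ro.from_quat(q[[1,2,3,0]]).as_matrix()
    a=np.degrees(np.arctan2(R[1,1],R[0,1])); d=(ydir-a+90)%180-90
    b=np.radians(a+d); D=np.array([x,y,z])-s["tool_pos"]
    X=np.array([-np.sin(b),np.cos(b),0])*(np.sign(R[2,2]*-1)); X=np.cross([np.cos(b),np.sin(b),0],[0,0,-1])
    Y=np.array([np.cos(b),np.sin(b),0])
    print("spin",round(-d/5,2),"shift",np.round([D@X/.025,D@Y/.025,-D[2]/.025],2),"now",s["tool_pos"].round(4),"ydir",round(a,2),"t",round(s["time_s"],1),"j6",round(s["joints"][5],2))
E
python3 - <<'E'
from h import *
p,W=cloud("wrist"); cv2.imwrite("pics/w1.png",p); z=W[...,2]
comps(W,(z>.074)&(z<.095),100,"rib")
comps(W,(z>.061)&(z<.07),100,"plate")
comps(W,(z>.05)&(z<.0605),100,"58")
go(.532,.185,.088,81.8)
E
```

```text
rib [ 281  157   16   97 1445] [528.4 187.8] [13.9 88.7] 81.92 z [0.078 0.081 0.082]
rib [185 374  75  23 888] [707.9  97.2] [75.  19.6] 68.11 z [0.075 0.085 0.094]
plate [  207    62   166   256 34320] [526.8 188.1] [144.3 247.1] 81.7 z [0.062 0.064 0.065]
plate [ 280  356   95   41 2956] [723.1 203. ] [101.8  51.4] 84.18 z [0.066 0.069 0.07 ]
plate [191 367  66  26 321] [710.5  94.8] [72.8 21.3] 65.84 z [0.061 0.066 0.07 ]
58 [ 190   70   19  183 1730] [483.4 108.8] [  8.7 171.9] 81.71 z [0.052 0.057 0.058]
58 [  361    71   151   222 27372] [536.3 324.2] [126.2 215.5] 81.67 z [0.056 0.057 0.059]
58 [193 361  65  33 344] [714.1  95.4] [75.8 24.8] 61.58 z [0.05  0.055 0.06 ]
spin 0.03 shift [-0.28  0.21  5.8 ] now [0.5244 0.1808 0.2331] ydir 81.94 t 1.6 j6 -1.32
```

View pics/w1.png

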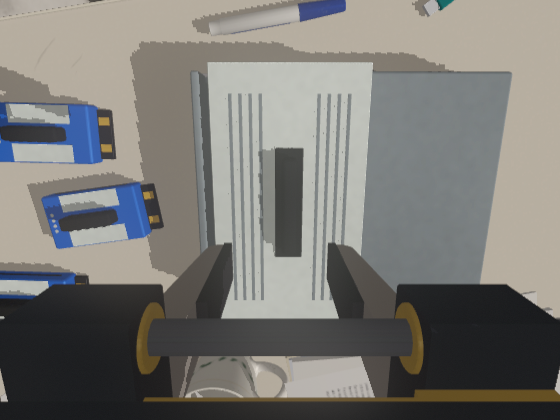

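Emit:
{"fn": "move_arm", "kwargs": {"motion": "-0.12 0.3 0.8 0;0 0 1 0;0 0 1 0;0 0 1 0;0 0 1 0;0 0 0.7 0;0 0 0.3 0"}}

```text
time_s: 2.23
tool_pos: [0.5258, 0.1885, 0.0855]
eef_rot: [-0.003, 0.069, 0.998, -0.0]
force: [-0.8, -0.0, 0.7]
width: 0.0502
grasp_force: 0.0
```

Emit:
{"fn": "move_arm", "kwargs": {"motion": "0 0 0 0;0 0 0 0;0 0 0 0;0 0 0 0;0 0 0 0;0 0.2 0 0;0 0.3 0 0", "claw": 6, "squeeze": 30}}

```text
time_s: 2.82
tool_pos: [0.5316, 0.1996, 0.0896]
eef_rot: [0.001, 0.071, 0.998, -0.0]
force: [0.2, -1.1, 3.2]
width: 0.0136
grasp_force: 30.0
```

Emit:
{"fn": "move_arm", "kwargs": {"motion": "0 0.5 0 0;0 0.6 0 0;0 0.6 0 0;0 0.6 0 0;0 0.6 0 0;0 0.6 0 0;0 0.6 0 0;0 0.6 0 0;0 0.4 0 0;0 0.2 0 0;0 0 0 0"}}

```text
time_s: 3.73
tool_pos: [0.5486, 0.317, 0.0891]
eef_rot: [-0.003, 0.069, 0.998, -0.017]
force: [-11.8, -59.1, 28.6]
width: 0.0181
grasp_force: 30.0
```

Emit:
{"fn": "move_arm", "kwargs": {"motion": "0 -0.15 0 0;0 -0.1 0 0;0 0 0 0"}}

```text
time_s: 3.98
tool_pos: [0.5483, 0.3144, 0.0893]
eef_rot: [-0.002, 0.07, 0.997, -0.011]
force: [-7.8, -41.3, 21.0]
width: 0.0137
grasp_force: 29.9
```

Emit:
{"fn": "move_arm", "kwargs": {"motion": "0 0 0 0;0 0 0 0;0 0 0 0;0 0 0 0;0 0 -1 0;0 0 -1 0;0 -1 -1 0;0 -1 -1 0;0 -1 -1 0;0 -1 -1 0;0 0 0 0;0 0 0 0", "claw": 50}}

```text
time_s: 4.98
tool_pos: [0.5352, 0.2266, 0.24]
eef_rot: [0.001, 0.071, 0.998, 0.001]
force: [-0.5, 0.7, -0.6]
width: 0.0499
grasp_force: 0.0
```

Run:
```python
from h import *
p,W=cloud("wrist"); cv2.imwrite("pics/w2.png",p); z=W[...,2]
u=np.arange(560)
comps(W,(z>.074)&(z<.095),100,"rib")
comps(W,(z>.061)&(z<.07),300,"plate")
comps(W,(z>.045)&(z<.058),60,"packrib")
np.save("w2.npy",W)
go(.532,.185,.088,81.8)
```

```text
rib [ 363  152   22   95 1489] [546.8 313.7] [14.7 89. ] 81.64 z [0.077 0.081 0.082]
rib [189 372  52  25 579] [726.4 129.9] [55.5 16. ] 59.51 z [0.075 0.083 0.094]
rib [346 378  29  19 337] [748.8 283.8] [30.2 17.5] 80.44 z [0.075 0.082 0.084]
plate [  294    58   167   257 31845] [547.5 313.9] [144.5 252.3] 81.73 z [0.062 0.064 0.065]
plate [ 237  356  131   41 4100] [735.3 223.1] [142.7  53.6] 81.97 z [0.068 0.069 0.07 ]
packrib [ 139   66   31  226 2300] [508.4 105.4] [  8.9 222. ] 81.66 z [0.046 0.056 0.058]
packrib [292  68   6 237 642] [536.6 241.6] [  2.4 236.4] 81.74 z [0.048 0.056 0.058]
packrib [182 109  58  17 890] [450.6 172.8] [53.7 14.7] 81.92 z [0.051 0.053 0.054]
packrib [187 186  55  16 793] [524.3 161.6] [53.9 15.5] 81.86 z [0.049 0.053 0.054]
packrib [197 356  20  32 163] [727.2 117.9] [39.9  6.5] 23.17 z [0.046 0.052 0.057]
spin 0.03 shift [-0.15 -1.68  6.01] now [0.5343 0.227  0.2382] ydir 81.96 t 5.0 j6 -1.24
```

View pics/w2.png

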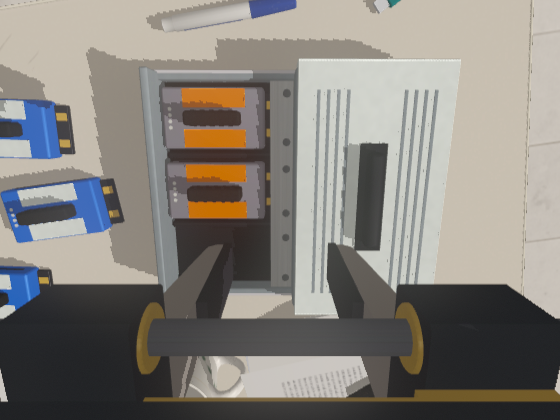

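Emit:
{"fn": "move_arm", "kwargs": {"motion": "0 0 0.2 1;0 0 0.2 1;0 0 0.2 1;0 0 0.2 1;0 0 0.2 1;0 0 0.2 1;0 0 0.2 1;0 0 0.2 1;0 0 0.2 1;0 0 0.2 1;0 0 0.2 1;0 0 0.2 1"}}

```text
time_s: 6.03
tool_pos: [0.5329, 0.2275, 0.1757]
eef_rot: [-0.002, 0.561, 0.828, -0.001]
force: [-0.2, -0.1, 0.0]
width: 0.0498
grasp_force: 0.0
```

Emit:
{"fn": "move_arm", "kwargs": {"motion": "0 0 0.2 1;0 0 0.2 1;0 0 0.2 1;0 0 0.2 1;0 0 0.2 1;0 0 0.2 1;-0.8 -0.7 0 0;-0.8 -0.7 0 0;-0.8 -0.8 0 0;-0.8 -0.8 0 0;-0.1 0 0 0;0 0 0 0", "claw": 40}}

```text
time_s: 7.03
tool_pos: [0.447, 0.1552, 0.1468]
eef_rot: [-0.001, 0.755, 0.656, -0.001]
force: [0.1, 0.7, 0.2]
width: 0.0399
grasp_force: 0.0
```

```bash
cat >> h.py <<'E'
xh=np.array([.98965,-.1435]);yh=np.array([.1435,.98965])
def uw(x,y): return x*xh+y*yh   # unit-aligned coords (origin unit centre: .496,.317)
def gu(x,y,z): p=uw(x,y); go(p[0],p[1],z,-8.25); t=env.get_state()["tool_pos"]; print("u",(t[:2]@xh).round(4),(t[:2]@yh).round(4),t[2].round(4))
E
python3 -c "
from h import *
gu(.421,.2185,.061)"
```

```text
spin 0.04 shift [0.03 0.04 3.43] now [0.447  0.1552 0.1468] ydir -8.04 t 7.0 j6 0.22
u 0.4201 0.2178 0.1468
```

Emit:
{"fn": "move_arm", "kwargs": {"motion": "0.03 0.04 1 0;0 0 1 0;0 0 1 0;0 0 0.43 0;0 0 0 0"}}

```text
time_s: 7.45
tool_pos: [0.4478, 0.156, 0.0597]
eef_rot: [-0.002, 0.755, 0.656, -0.002]
force: [0.0, 0.8, -0.7]
width: 0.0402
grasp_force: 0.0
```

Emit:
{"fn": "move_arm", "kwargs": {"motion": "0 0 0 0;0 0 0 0;0 0 0 0;0 0 0 0;0 0 0 0", "claw": 6, "squeeze": 8}}

```text
time_s: 7.87
tool_pos: [0.4491, 0.1556, 0.0638]
eef_rot: [-0.001, 0.755, 0.656, -0.001]
force: [-5.2, 0.5, 6.4]
width: 0.0138
grasp_force: 8.0
```

Emit:
{"fn": "move_arm", "kwargs": {"motion": "0.08 0 -0.16 0;0.08 0 -0.16 0;0.1 0 -0.15 0;0.1 0 -0.15 0;0.11 0 -0.14 0;0.11 0 -0.14 0;0 0 0 0"}}

```text
time_s: 8.45
tool_pos: [0.4523, 0.17, 0.0862]
eef_rot: [0.0, 0.755, 0.656, 0.0]
force: [-1.5, -1.0, -4.7]
width: 0.014
grasp_force: 8.0
```

Run:
```python
from h import *
gu(.421,.2185,.061)
p,W=cloud("wrist"); cv2.imwrite("pics/w3.png",p)
```

```text
spin 0.05 shift [-0.59 -0.09  1.01] now [0.4523 0.17   0.0862] ydir -8.01 t 8.4 j6 0.25
u 0.4232 0.2332 0.0862
```

View pics/w3.png

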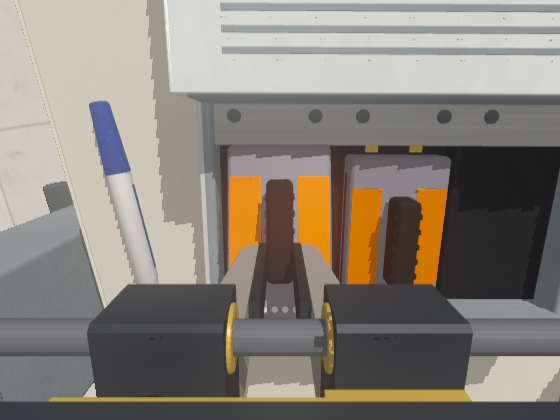

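Emit:
{"fn": "move_arm", "kwargs": {"motion": "0.13 0 -0.13 0;0.13 0 -0.13 0;0.14 0 -0.11 0;0.14 0 -0.11 0;0.08 0 -0.05 0;0.07 0 -0.05 0;0 0 0 0;0 0 0 0"}}

```text
time_s: 9.17
tool_pos: [0.4545, 0.1865, 0.1004]
eef_rot: [0.001, 0.755, 0.656, -0.0]
force: [-1.9, -5.4, 1.2]
width: 0.0141
grasp_force: 8.0
```

```bash
cat >> h.py <<'E'
def tilt(col):
    "tilt of held pack from its case top: col 'old' or 'new'; returns tongue tip estimate in u coords"
    p,W=cloud("wrist"); H=cv2.cvtColor(p,cv2.COLOR_BGR2HSV).astype(int); v,u=np.mgrid[:420,:560]
    m=(H[...,0]<22)&(H[...,1]>130) if col=="old" else (H[...,0]>95)&(H[...,0]<130)&(H[...,1]>110)
    m&=(v<300)&(abs(u-280)<75)&~np.isnan(W[...,0])
    m=cv2.erode(m.astype(np.uint8),np.ones((3,3)))>0
    P=W[m]; U=np.c_[P[:,:2]@xh,P[:,:2]@yh,P[:,2]]
    c=np.median(U,0); U=U[np.linalg.norm(U-c,axis=1)<.07]; c=U.mean(0)
    n=np.linalg.svd(U-c)[2][2]; n*=np.sign(n[2])
    th=np.arctan2(n[1],n[2]); print("n",len(U),"tilt y",round(th,3),"tilt x",round(np.arctan2(n[0],n[2]),3),"c",c.round(4),"range y",np.percentile(U[:,1],[1,99]).round(4),"z",np.percentile(U[:,2],[1,99]).round(4))
    t=env.get_state()["tool_pos"]; print("tool u",(t[:2]@xh).round(4),(t[:2]@yh).round(4),t[2].round(4))
    return p,W,U
E
python3 - <<'E'
from h import *
p,W,U=tilt("old"); cv2.imwrite("pics/w4.png",p)
E
```

```text
n 3664 tilt y -0.008 tilt x 0.225 c [0.4303 0.2617 0.053 ] range y [0.2169 0.2808] z [0.0331 0.0671]
tool u 0.423 0.2498 0.1004
```

View pics/w4.png

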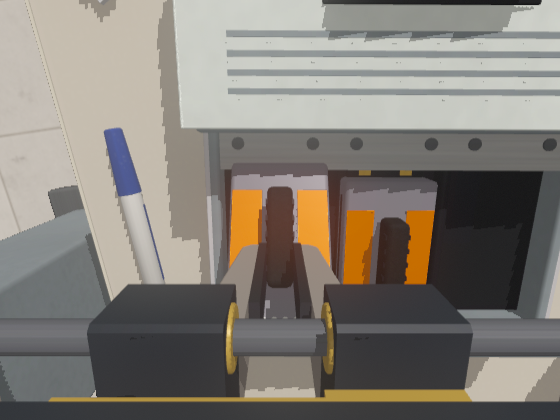

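```bash
sed -i 's/abs(u-280)<75/abs(u-280)<53/' h.py
python3 - <<'E'
from h import *
p,W,U=tilt("old")
E
```

```text
n 3089 tilt y 0.524 tilt x 0.002 c [0.4233 0.2655 0.0564] range y [0.247  0.2808] z [0.0472 0.0672]
tool u 0.423 0.2498 0.1004
```

Emit:
{"fn": "move_arm", "kwargs": {"motion": "0 0 0 0;0 0 0 0;-0.15 0 0 0;-0.15 0 0 0;-0.15 0 0 0;-0.1 0 -0.1 0;0 0 -0.5 0;0 0 -1 0;0 0 -1 0;0 0 -1 0;0 0 0 0", "squeeze": 30}}

```text
time_s: 10.18
tool_pos: [0.4556, 0.1734, 0.1952]
eef_rot: [0.003, 0.755, 0.656, 0.004]
force: [1.9, 0.6, -4.9]
width: 0.0134
grasp_force: 30.0
```

Run:
```python
from h import *
p,W,U=tilt("old")
go(.419,-.3435,.11,3.8)
```

```text
n 3100 tilt y 0.521 tilt x -0.009 c [0.4271 0.2527 0.1514] range y [0.2343 0.2682] z [0.1422 0.162 ]
tool u 0.4248 0.2366 0.1923
spin -2.37 shift [-20.53  -2.78   3.29] now [0.4543 0.1732 0.1923] ydir -8.06 t 10.2 j6 0.26
```

Emit:
{"fn": "move_arm", "kwargs": {"motion": "0 0 0 -0.8;0 0 0 -0.8;0 0 0 -0.77;-1 -0.13 0 0;-1 -0.13 0 0;-1 -0.13 0 0;-1 -0.13 0 0;-1 -0.13 0 0;-1 -0.13 0 0;-1 -0.13 0 0;-1 -0.13 0 0;-1 -0.13 0 0"}}

```text
time_s: 11.23
tool_pos: [0.4364, -0.054, 0.1873]
eef_rot: [-0.002, 0.683, 0.73, -0.001]
force: [0.7, 0.1, -5.9]
width: 0.0134
grasp_force: 30.0
```

Emit:
{"fn": "move_arm", "kwargs": {"motion": "-1 -0.14 0 0;-1 -0.14 0 0;-1 -0.14 0 0;-1 -0.14 0 0;-1 -0.14 0 0;-1 -0.14 0 0;-1 -0.14 0 0;-1 -0.14 0 0;-1 -0.14 0 0;-1 -0.14 0 0;-1 -0.14 0 0;-0.5 -0.1 0 0"}}

```text
time_s: 12.23
tool_pos: [0.4148, -0.3447, 0.1872]
eef_rot: [-0.001, 0.684, 0.73, -0.0]
force: [-0.1, 0.2, -6.8]
width: 0.0134
grasp_force: 30.0
```

Run:
```python
from h import *
p,W,U=tilt("old"); cv2.imwrite("pics/w5.png",p); z=W[...,2]
go(.419,-.3435,.095,3.8)
```

```text
n 3185 tilt y 0.495 tilt x -0.114 c [ 0.4574 -0.2655  0.1436] range y [-0.2881 -0.2465] z [0.1347 0.1541]
tool u 0.46 -0.2829 0.1876
spin -0.03 shift [0.09 0.18 3.71] now [ 0.4146 -0.346   0.1876] ydir 3.65 t 12.3 j6 -0.98
```

View pics/w5.png

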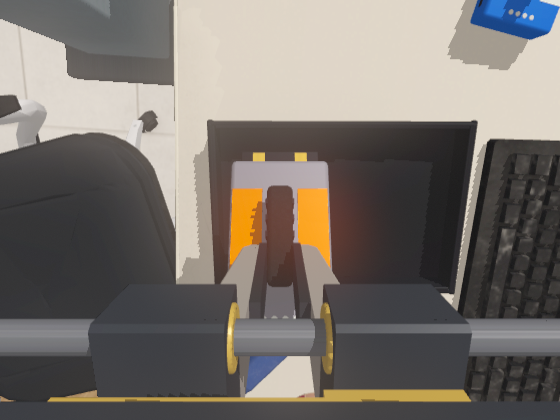

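Emit:
{"fn": "move_arm", "kwargs": {"motion": "0.09 0.15 1 0;0 0 1 0;0 0 1 0;0 0 0.4 0;0 0 0.2 0;0 0 0 0"}}

```text
time_s: 12.78
tool_pos: [0.4192, -0.3392, 0.0984]
eef_rot: [-0.002, 0.683, 0.73, 0.0]
force: [-0.3, -0.5, -6.1]
width: 0.0142
grasp_force: 30.0
```

Emit:
{"fn": "move_arm", "kwargs": {"motion": "-0.15 0 0.1 0;-0.14 0 0.11 0;-0.14 0 0.11 0;-0.13 0 0.13 0;-0.13 0 0.13 0;-0.11 0 0.14 0;-0.11 0 0.14 0;-0.1 0 0.15 0;-0.1 0 0.15 0;-0.08 0 0.16 0;-0.08 0 0.16 0;0 0 0.1 0", "squeeze": 8}}

```text
time_s: 13.78
tool_pos: [0.4216, -0.3721, 0.0602]
eef_rot: [-0.001, 0.683, 0.73, -0.0]
force: [-3.9, 0.9, 12.1]
width: 0.0139
grasp_force: 8.0
```

Emit:
{"fn": "move_arm", "kwargs": {"motion": "0 0 0 0;0 0 0 0;0 0 0 0;0 0 0 0;0 0 -0.5 0;0 0 -1 0;0 0 -1 0;0 0 -1 0;0 0 -1 0;0 0 0 0", "claw": 40}}

```text
time_s: 14.62
tool_pos: [0.4241, -0.3749, 0.18]
eef_rot: [0.005, 0.683, 0.73, -0.001]
force: [0.2, -1.4, 1.1]
width: 0.0395
grasp_force: 0.0
```

Run:
```python
from h import *
p,W,U=tilt("old"); z=W[...,2]; cv2.imwrite("pics/w6.png",p)
comps(W,(z>.02)&(z<.037),150,"case"); comps(W,(z>.039)&(z<.055),80,"rib")
q=uw(.496,.2185); go(q[0],q[1],.12,-8.25)
```

```text
n 2348 tilt y 0.017 tilt x -0.008 c [ 0.4685 -0.2928  0.0278] range y [-0.3261 -0.2605] z [0.0261 0.0297]
tool u 0.4726 -0.3093 0.1772
case [ 193   78  285  188 7468] [ 470.  -348.7] [236.4 165. ] 3.63 z [0.022 0.029 0.03 ]
case [ 242  127   69  113 6428] [ 421.6 -359.1] [ 60.1 101.6] 3.65 z [0.026 0.028 0.029]
case [540 199  18  14 160] [ 675.9 -362.1] [14.7 12.6] 5.33 z [0.02  0.021 0.022]
case [536 218  17  15 154] [ 676.2 -380.8] [13.3 14.6] 89.44 z [0.02  0.021 0.022]
case [546 252  14  14 152] [ 694.6 -413.6] [12.8 13.5] 2.71 z [0.02  0.021 0.023]
case [242 254  76  11 761] [ 429.8 -429.7] [71.5  7.4] 3.39 z [0.022 0.029 0.03 ]
case [251 268  68  50 522] [ 438.  -468.5] [73.6 25.1] 50.41 z [0.03  0.034 0.037]
case [542 270  18  14 192] [ 697.  -432.3] [14.3 13.7] 1.91 z [0.02  0.022 0.023]
case [537 287  19  14 191] [ 697.1 -451.1] [14.8 14.1] 1.49 z [0.02  0.022 0.023]
case [534 304  17  14 182] [ 698.  -469.8] [14.4 14.2] 1.83 z [0.02  0.022 0.023]
case [533 361  22  29 418] [ 718.9 -545. ] [15.5 33.7] 1.51 z [0.02  0.023 0.024]
case [280 382  62  15 578] [ 473.6 -577.7] [66.1 18.5] 2.04 z [0.021 0.027 0.036]
rib [ 267  156   19   64 1076] [ 421.5 -358. ] [15.  53.8] 2.84 z [0.045 0.047 0.048]
rib [256 288  51  30 836] [ 434.3 -472.8] [47.1 24.4] 47.43 z [0.039 0.042 0.044]
rib [214 356  38  18 409] [ 389.3 -529.3] [33.1 22.7] 50.85 z [0.04  0.044 0.046]
spin 2.41 shift [21.11  0.93  2.29] now [ 0.4234 -0.3739  0.1772] ydir 3.81 t 14.7 j6 -1.0
```

Emit:
{"fn": "move_arm", "kwargs": {"motion": "0 0 0 0.8;0 0 0 0.8;0 0 0 0.81;1 0.05 0 0;1 0.05 0 0;1 0.05 0 0;1 0.05 0 0;1 0.05 0 0;1 0.04 0 0;1 0.04 0 0;1 0.04 0 0;1 0.04 0 0"}}

```text
time_s: 15.67
tool_pos: [0.4636, -0.1492, 0.1719]
eef_rot: [-0.001, 0.756, 0.654, -0.0]
force: [-0.4, 0.6, 0.5]
width: 0.0401
grasp_force: 0.0
```

Emit:
{"fn": "move_arm", "kwargs": {"motion": "1 0.04 0 0;1 0.04 0 0;1 0.04 0 0;1 0.04 0 0;1 0.04 0 0;1 0.04 0 0;1 0.04 0 0;1 0.04 0 0;1 0.04 0 0;1 0.04 0 0;1 0.04 0 0;1 0.04 0 0"}}

```text
time_s: 16.67
tool_pos: [0.5184, 0.1455, 0.1719]
eef_rot: [-0.001, 0.756, 0.654, -0.001]
force: [0.6, -0.1, -0.1]
width: 0.0397
grasp_force: 0.0
```

Run:
```python
from h import *
gu(.496,.2185,.061)
```

```text
spin 0.0 shift [0.   0.15 4.44] now [0.5184 0.1455 0.1719] ydir -8.24 t 16.7 j6 0.19
u 0.4921 0.2184 0.1719
```

Emit:
{"fn": "move_arm", "kwargs": {"motion": "0 0.15 1 0;0 0 1 0;0 0 1 0;0 0 1 0;0 0 0.4 0;0 0 0 0"}}

```text
time_s: 17.17
tool_pos: [0.5198, 0.1435, 0.0595]
eef_rot: [-0.002, 0.756, 0.654, -0.003]
force: [-0.2, -0.0, 0.1]
width: 0.0404
grasp_force: 0.0
```

Emit:
{"fn": "move_arm", "kwargs": {"motion": "0 0 0 0;0 0 0 0;0 0 0 0;0 0 0 0;0 0 0 0", "claw": 6, "squeeze": 8}}

```text
time_s: 17.58
tool_pos: [0.5228, 0.1438, 0.0641]
eef_rot: [-0.0, 0.756, 0.655, -0.0]
force: [-4.7, 0.5, 7.5]
width: 0.0139
grasp_force: 8.0
```

Emit:
{"fn": "move_arm", "kwargs": {"motion": "0.08 0 -0.16 0;0.08 0 -0.16 0;0.1 0 -0.15 0;0.1 0 -0.15 0;0.11 0 -0.14 0;0.11 0 -0.14 0;0.13 0 -0.13 0;0.13 0 -0.13 0;0.14 0 -0.11 0;0.14 0 -0.11 0;0.15 0 -0.1 0;0 0 0 0"}}

```text
time_s: 18.58
tool_pos: [0.528, 0.1754, 0.1009]
eef_rot: [0.001, 0.756, 0.655, 0.0]
force: [-1.8, -5.8, 2.3]
width: 0.0139
grasp_force: 8.0
```

Run:
```python
from h import *
p,W,U=tilt("old")
```

```text
n 3165 tilt y 0.533 tilt x 0.001 c [0.4979 0.2654 0.0568] range y [0.247  0.2809] z [0.0474 0.0679]
tool u 0.4973 0.2491 0.1006
```

Emit:
{"fn": "move_arm", "kwargs": {"motion": "0 0 0 0;0 0 0 0;-0.15 0 0 0;-0.15 0 0 0;-0.15 0 0 0;-0.1 0 -0.1 0;0 0 -0.5 0;0 0 -1 0;0 0 -1 0;0 0 -1 0;0 0 0 0", "squeeze": 30}}

```text
time_s: 19.55
tool_pos: [0.529, 0.1618, 0.1964]
eef_rot: [0.003, 0.756, 0.654, 0.004]
force: [0.9, -0.2, -2.7]
width: 0.0134
grasp_force: 30.0
```

Run:
```python
from h import *
p,W,U=tilt("old")
go(.5138,-.3372,.097,3.8)
```

```text
n 3233 tilt y 0.524 tilt x -0.01 c [0.5015 0.2522 0.1524] range y [0.2331 0.2678] z [0.1432 0.1633]
tool u 0.4991 0.2357 0.1933
spin -2.41 shift [-19.87  -1.88   3.85] now [0.5277 0.1617 0.1933] ydir -8.25 t 19.6 j6 0.22
```

Emit:
{"fn": "move_arm", "kwargs": {"motion": "0 0 0 -0.8;0 0 0 -0.8;0 0 0 -0.81;-1 -0.1 0 0;-1 -0.1 0 0;-1 -0.1 0 0;-1 -0.1 0 0;-1 -0.1 0 0;-1 -0.1 0 0;-1 -0.1 0 0;-1 -0.1 0 0;-1 -0.1 0 0"}}

```text
time_s: 20.6
tool_pos: [0.5165, -0.0653, 0.1875]
eef_rot: [-0.002, 0.683, 0.73, -0.001]
force: [-0.4, 0.4, -5.0]
width: 0.0135
grasp_force: 30.0
```

Emit:
{"fn": "move_arm", "kwargs": {"motion": "-1 -0.1 0 0;-1 -0.1 0 0;-1 -0.1 0 0;-1 -0.1 0 0;-1 -0.1 0 0;-1 -0.1 0 0;-1 -0.1 0 0;-1 -0.1 0 0;-1 -0.1 0 0;-1 -0.1 0 0;-0.8 0 0 0;0 0 0 0"}}

```text
time_s: 21.6
tool_pos: [0.5095, -0.3387, 0.1874]
eef_rot: [-0.001, 0.684, 0.729, -0.001]
force: [-0.9, 0.2, -5.0]
width: 0.0135
grasp_force: 30.0
```

Run:
```python
from h import *
p,W,U=tilt("old")
go(.5138,-.3372,.097,3.8)
```

```text
n 3170 tilt y 0.517 tilt x -0.116 c [ 0.5498 -0.2464  0.1434] range y [-0.2691 -0.2267] z [0.134  0.1546]
tool u 0.5527 -0.26 0.1873
spin -0.03 shift [-0.04  0.16  3.61] now [ 0.5097 -0.3366  0.1873] ydir 3.66 t 21.6 j6 -0.84
```

Emit:
{"fn": "move_arm", "kwargs": {"motion": "0 0.15 1 0;0 0 1 0;0 0 1 0;0 0 0.4 0;0 0 0.2 0;0 0 0 0"}}

```text
time_s: 22.15
tool_pos: [0.514, -0.334, 0.0983]
eef_rot: [-0.002, 0.683, 0.73, 0.0]
force: [0.1, 0.1, -4.6]
width: 0.0134
grasp_force: 30.0
```

Emit:
{"fn": "move_arm", "kwargs": {"motion": "-0.15 0 0.1 0;-0.14 0 0.11 0;-0.14 0 0.11 0;-0.13 0 0.13 0;-0.13 0 0.13 0;-0.11 0 0.14 0;-0.11 0 0.14 0;-0.1 0 0.15 0;-0.1 0 0.15 0;-0.08 0 0.16 0;-0.08 0 0.16 0;0 0 0.1 0", "squeeze": 8}}

```text
time_s: 23.15
tool_pos: [0.5164, -0.3669, 0.0598]
eef_rot: [-0.001, 0.683, 0.73, -0.0]
force: [-4.1, 1.7, 12.3]
width: 0.0139
grasp_force: 8.0
```

Emit:
{"fn": "move_arm", "kwargs": {"motion": "0 0 0 0;0 0 0 0;0 0 0 0;0 0 0 0;0 0 -0.5 0;0 0 -1 0;0 0 -1 0;0 0 -1 0;0 0 -1 0;0 0 0 0", "claw": 40}}

```text
time_s: 23.98
tool_pos: [0.5194, -0.3694, 0.1806]
eef_rot: [0.006, 0.683, 0.73, -0.0]
force: [0.6, -0.3, 1.2]
width: 0.0403
grasp_force: 0.0
```

Run:
```python
from h import *
p,W,U=tilt("old"); z=W[...,2]
v,u=np.mgrid[:420,:560]
comps(W,(z>.02)&(z<.037)&(v<300)&(abs(u-280)<130),300,"case"); 
p,W=cloud("top"); z=W[...,2]; cv2.imwrite("pics/t2.png",p)
comps(W,(z>.034)&(z<.055)&(u>225)&(u<335)&(v>160)&(v<280),60,"ribs")
comps(W,(z>.015)&(z<.035)&(u>225)&(u<335)&(v>160)&(v<280),300,"case")
```

```text
n 2322 tilt y 0.01 tilt x -0.005 c [ 0.5614 -0.2739  0.0279] range y [-0.3064 -0.2421] z [0.0263 0.0296]
tool u 0.566 -0.2904 0.1776
case [ 151   78  211  179 3642] [ 501.  -343.4] [174.4 157.1] 4.2 z [0.023 0.029 0.03 ]
case [ 151  126   56  113 4721] [ 427.2 -358.6] [ 50.3 101.8] 3.15 z [0.025 0.027 0.029]
case [ 241  127   69  112 6335] [ 516.4 -353.1] [ 60.  100.6] 3.71 z [0.026 0.028 0.029]
case [151 253  60  11 556] [ 430.9 -429.6] [55.7  7.4] 3.89 z [0.021 0.029 0.03 ]
case [242 253  76  11 752] [ 525.2 -423.7] [72.1  7.3] 3.58 z [0.021 0.029 0.03 ]
ribs [248 161  24  12 123] [648.2 -43.9] [30.8 63.2] 1.58 z [0.035 0.038 0.042]
ribs [281 177  20   9 110] [ 609.9 -130.5] [53.2 15.5] 79.43 z [0.038 0.044 0.049]
ribs [241 209  20   6 113] [522.6 -23.8] [14.5 52.6] 1.23 z [0.038 0.045 0.05 ]
ribs [251 243  20   8 105] [428.4 -53.6] [52.8 14.8] 80.45 z [0.04  0.046 0.05 ]
case [272 168  39  28 687] [ 609.5 -131.4] [102.   60.8] 80.15 z [0.02  0.026 0.031]
case [233 201  38  23 695] [522.2 -24.2] [101.8  61.3] 89.19 z [0.021 0.026 0.031]
case [241 233  40  28 707] [428.5 -54.1] [101.8  60.2] 80.29 z [0.02  0.026 0.03 ]
```

View pics/t2.png

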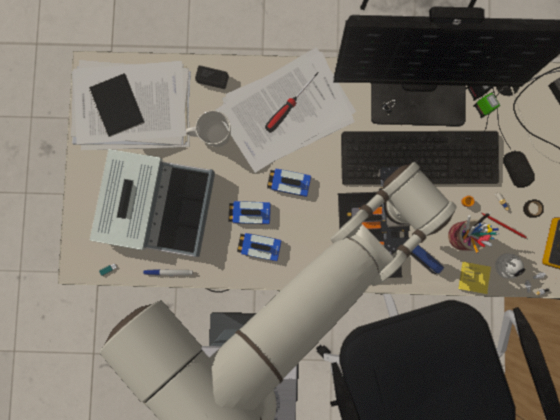

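Run:
```python
from h import *
go(.607,-.1474,.16,-9.7)
```

```text
spin 2.7 shift [9.28 2.05 0.59] now [ 0.5175 -0.3675  0.1748] ydir 3.81 t 24.1 j6 -0.87
```

Emit:
{"fn": "move_arm", "kwargs": {"motion": "0 0 0.1 0.9;0 0 0.1 0.9;0 0 0.1 0.9;1 0.2 0 0;1 0.2 0 0;1 0.2 0 0;1 0.2 0 0;1 0.25 0 0;1 0.25 0 0;1 0.25 0 0;1 0.25 0 0;1 0.25 0 0"}}

```text
time_s: 25.08
tool_pos: [0.6045, -0.1521, 0.1634]
eef_rot: [-0.002, 0.764, 0.645, -0.001]
force: [0.1, -0.6, -0.4]
width: 0.0399
grasp_force: 0.0
```

Emit:
{"fn": "move_arm", "kwargs": {"motion": "0.3 0 0 0;0 0 0 0;0 0 0 0"}}

```text
time_s: 25.33
tool_pos: [0.6056, -0.1466, 0.1642]
eef_rot: [-0.001, 0.764, 0.645, -0.001]
force: [-0.2, 0.1, -0.1]
width: 0.0401
grasp_force: 0.0
```

```bash
cat >> h.py <<'E'
def ribs(deg):
    p,W=cloud("wrist"); z=W[...,2]; v,u=np.mgrid[:420,:560]
    m=(z>.037)&(z<.05)&(v<320)
    n,l,s,c=cv2.connectedComponentsWithStats(m.astype(np.uint8))
    for i in range(1,n):
        if s[i,4]>300 and abs(s[i,0]+s[i,2]/2-280)<120:
            P=grid(W,l==i); r=rect(P); print("rib",s[i],*r)
            # line fit direction & far (tongue) end
            a=np.polyfit(P[:,1],P[:,0],1); print("yaw",-np.degrees(np.arctan(a[0])).round(2),"ymax",P[:,1].max().round(4),"ymin",P[:,1].min().round(4))
E
python3 - <<'E'
from h import *
ribs(0)
go(.607,-.1474,.053,-9.7)
E
```

```text
rib [ 272  159   20   66 1167] [ 610.7 -130. ] [53.3 15.2] 80.0
yaw -9.32 ymax -0.1032 ymin -0.1569
spin -0.01 shift [0.   0.05 4.46] now [ 0.6057 -0.1473  0.1646] ydir -9.73 t 25.4 j6 -0.26
```

Emit:
{"fn": "move_arm", "kwargs": {"motion": "0.03 0.08 1 0;0 0 1 0;0 0 1 0;0 0 1 0;0 0 0.46 0;0 0 0 0"}}

```text
time_s: 25.88
tool_pos: [0.6057, -0.1462, 0.0503]
eef_rot: [-0.003, 0.765, 0.644, -0.002]
force: [-0.5, -0.5, 0.1]
width: 0.0396
grasp_force: 0.0
```

Emit:
{"fn": "move_arm", "kwargs": {"motion": "0 0 0 0;0 0 0 0;0 0 0 0;0 0 0 0;0 0 0 0", "claw": 6, "squeeze": 5}}

```text
time_s: 26.3
tool_pos: [0.6085, -0.1464, 0.0554]
eef_rot: [0.0, 0.764, 0.645, -0.0]
force: [-4.7, -0.2, 5.8]
width: 0.0136
grasp_force: 5.0
```

Emit:
{"fn": "move_arm", "kwargs": {"motion": "0.08 0 -0.16 0;0.08 0 -0.16 0;0.1 0 -0.15 0;0.1 0 -0.15 0;0.11 0 -0.14 0;0.11 0 -0.14 0;0 0 0 0;0 0 0 0"}}

```text
time_s: 26.97
tool_pos: [0.6113, -0.1315, 0.0766]
eef_rot: [0.0, 0.764, 0.645, 0.0]
force: [0.7, -0.0, -3.2]
width: 0.0139
grasp_force: 5.0
```

Run:
```python
from h import *
p,W,U=tilt("new")
```

```text
n 3295 tilt y 0.269 tilt x 0.004 c [0.6261 0.0033 0.0299] range y [-0.0617  0.0153] z [0.0256 0.0478]
tool u 0.6238 -0.0426 0.0765
```

Emit:
{"fn": "move_arm", "kwargs": {"motion": "0.13 0 -0.13 0;0.13 0 -0.13 0;0.14 0 -0.11 0;0.14 0 -0.11 0;0.15 0 -0.1 0;0 0 0 0;0 0 0 0"}}

```text
time_s: 27.6
tool_pos: [0.6141, -0.1144, 0.0911]
eef_rot: [0.0, 0.764, 0.645, 0.0]
force: [0.9, 0.4, -4.4]
width: 0.0141
grasp_force: 5.0
```

Run:
```python
from h import *
p,W,U=tilt("new")
```

```text
n 2550 tilt y 0.485 tilt x 0.009 c [0.6262 0.01   0.0351] range y [-0.0468  0.0234] z [0.0273 0.0652]
tool u 0.6241 -0.0254 0.0909
```

Emit:
{"fn": "move_arm", "kwargs": {"motion": "0.1 0 -0.06 0;0 0 0 0;0 0 0 0"}}

```text
time_s: 27.9
tool_pos: [0.6142, -0.1122, 0.0923]
eef_rot: [-0.0, 0.764, 0.645, -0.0]
force: [-0.4, 0.6, -5.0]
width: 0.0138
grasp_force: 5.0
```

Emit:
{"fn": "move_arm", "kwargs": {"motion": "0 0 0 0;0 0 0 0;0 0 -0.6 0;0 0 -1 0;0 0 -1 0;0 0 -1 0;0 0 -0.8 0;0 0 0 0", "squeeze": 30}}

```text
time_s: 28.57
tool_pos: [0.6171, -0.1134, 0.2081]
eef_rot: [0.004, 0.764, 0.645, 0.002]
force: [1.8, -1.2, -3.3]
width: 0.0135
grasp_force: 30.0
```

Run:
```python
from h import *
p,W,U=tilt("new")
gu(.5725,.235,.105)
```

```text
n 2462 tilt y 0.511 tilt x -0.002 c [0.6294 0.0109 0.1508] range y [-0.0454  0.0235] z [0.1431 0.1826]
tool u 0.6258 -0.0234 0.205
spin -0.29 shift [10.34 -2.13  4.  ] now [ 0.616 -0.113  0.205] ydir -9.7 t 28.6 j6 -0.2
u 0.6258 -0.0234 0.205
```

Emit:
{"fn": "move_arm", "kwargs": {"motion": "0.9 -0.2 0 -0.29;0.9 -0.2 0 0;0.9 -0.2 0 0;0.9 -0.2 0 0;0.9 -0.2 0 0;0.9 -0.2 0 0;0.9 -0.2 0 0;0.9 -0.2 0 0;0.9 -0.2 0 0;0.9 -0.2 0 0;0.9 -0.13 0 0;0.44 0 0 0"}}

```text
time_s: 29.62
tool_pos: [0.5974, 0.1538, 0.1996]
eef_rot: [-0.002, 0.755, 0.655, -0.001]
force: [-0.7, -0.6, -4.5]
width: 0.0133
grasp_force: 30.0
```

Emit:
{"fn": "move_arm", "kwargs": {"motion": "0 0 1 0;0 0 1 0;0 0 0.5 0;0 0 0 0;0 0 0 0"}}

```text
time_s: 30.03
tool_pos: [0.5985, 0.1507, 0.1385]
eef_rot: [-0.001, 0.756, 0.654, -0.001]
force: [-0.5, -0.6, -3.3]
width: 0.0134
grasp_force: 30.0
```

Run:
```python
from h import *
p,W,U=tilt("new"); cv2.imwrite("pics/w7.png",p)
gu(.5725,.235,.105)
```

```text
n 2518 tilt y 0.506 tilt x -0.002 c [0.5716 0.27   0.0812] range y [0.2133 0.2822] z [0.0738 0.1127]
tool u 0.5719 0.2353 0.1403
spin -0.01 shift [-0.01  0.02  1.41] now [0.5998 0.1508 0.1403] ydir -8.28 t 30.1 j6 0.2
u 0.5719 0.2353 0.1403
```

View pics/w7.png

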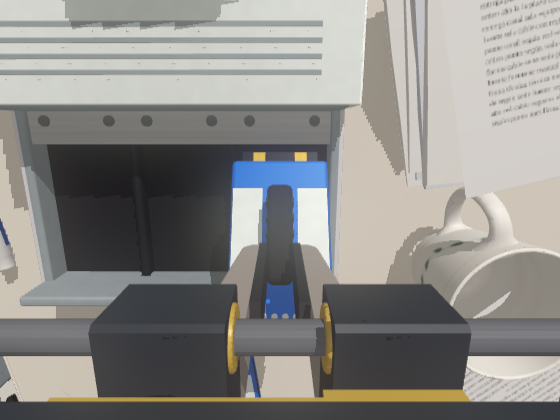

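Emit:
{"fn": "move_arm", "kwargs": {"motion": "0 0 0.5 0;0 0 0.5 0;0 0 0.35 0;0 0 0.15 0;0 0 0.05 0;0 0 0 0"}}

```text
time_s: 30.58
tool_pos: [0.5993, 0.1506, 0.1014]
eef_rot: [0.0, 0.756, 0.654, -0.0]
force: [-2.0, -3.4, 1.2]
width: 0.0129
grasp_force: 30.0
```

Emit:
{"fn": "move_arm", "kwargs": {"motion": "0.12 0 0 0;0.12 0 0 0;0.12 0 0 0;0.12 0 0 0;0.05 0 0 0;0 0 0 0"}}

```text
time_s: 31.08
tool_pos: [0.6018, 0.1638, 0.1019]
eef_rot: [0.001, 0.756, 0.655, -0.0]
force: [-1.2, -7.3, 2.3]
width: 0.0134
grasp_force: 30.0
```

Run:
```python
from h import *
p,W,U=tilt("new"); print(env.get_state()["force"].round(1))
```

```text
n 2474 tilt y 0.504 tilt x -0.001 c [0.5733 0.2824 0.0454] range y [0.2262 0.2951] z [0.0378 0.0765]
tool u 0.5721 0.2484 0.1019
[-2.1 -7.   3. ]
```

Emit:
{"fn": "move_arm", "kwargs": {"motion": "-0.12 0 0.1 0;-0.14 0 0.11 0;-0.14 0 0.11 0;-0.13 0 0.13 0;-0.13 0 0.13 0;-0.11 0 0.14 0;-0.11 0 0.14 0;-0.1 0 0.15 0;-0.1 0 0.15 0;-0.08 0 0.16 0;-0.08 0 0.16 0;0 0 0.1 0", "squeeze": 8}}

```text
time_s: 32.13
tool_pos: [0.5965, 0.1342, 0.0629]
eef_rot: [-0.001, 0.756, 0.654, -0.0]
force: [-6.2, 1.2, 11.9]
width: 0.0139
grasp_force: 8.0
```

Emit:
{"fn": "move_arm", "kwargs": {"motion": "0 0 0 0;0 0 0 0;0 0 0 0;0 0 0 0;0 0 -0.5 0;0 0 -1 0;0 0 -1 0;0 0 -1 0;0 0 -1 0;0 0 0 0", "claw": 40}}

```text
time_s: 32.97
tool_pos: [0.6004, 0.1339, 0.1816]
eef_rot: [0.004, 0.756, 0.654, 0.004]
force: [1.1, -0.2, 1.7]
width: 0.0399
grasp_force: 0.0
```

```bash
cat >> h.py <<'E'
def seat():
    p,W=cloud("wrist"); z=W[...,2]; v,u=np.mgrid[:420,:560]
    H=cv2.cvtColor(p,cv2.COLOR_BGR2HSV); 
    m=(z>.026)&(z<.044)&(v<300)&(((H[...,0]>95)&(H[...,0]<130)&(H[...,1]>110))|((H[...,2]>120)))
    n,l,s,c=cv2.connectedComponentsWithStats(m.astype(np.uint8))
    for i in range(1,n):
        if s[i,4]>1500:
            P=grid(W,l==i); U=np.c_[P[:,:2]@xh,P[:,:2]@yh,P[:,2]]; q=U-U.mean(0); nn=np.linalg.svd(q,full_matrices=False)[2][2]; nn*=np.sign(nn[2])
            print("case",s[i],*rect(U),"z",U[:,2].mean().round(4),"tilt",nn[:2].round(3))
    m=(z>.048)&(z<.058)&(v<320)
    n,l,s,c=cv2.connectedComponentsWithStats(m.astype(np.uint8))
    for i in range(1,n):
        if 300<s[i,4]<2000:
            P=grid(W,l==i); U=np.c_[P[:,:2]@xh,P[:,:2]@yh,P[:,2]]; print("rib",s[i],*rect(U))
    return p,W
E
python3 - <<'E'
from h import *
p,W=seat(); cv2.imwrite("pics/w8.png",p)
p,W=cloud("top"); z=W[...,2]; v,u=np.mgrid[:420,:560]
comps(W,(z>.034)&(z<.055)&(u>225)&(u<335)&(v>160)&(v<280),60,"ribs")
q=np.array([522.5,-23.9])-17*np.array([.0,1]); go(q[0]/1e3,q[1]/1e3,.16,-.9)
E
```

```text
case [ 242   90   87  162 1758] [608.2 234.3] [155.4  64.2] 61.82 z 0.0311 tilt [0.12  0.018]
case [  36   92  190  160 2369] [418.  211.1] [100.9 201.9] 48.06 z 0.0317 tilt [-0.03  0.04]
case [ 239  130   70  114 6475] [572.1 234. ] [102.  60.] 89.54 z 0.0336 tilt [-0.001  0.002]
case [ 416  212   70   72 1506] [739.5 174.2] [76.1 36.3] 54.14 z 0.0357 tilt [-0.063  0.046]
rib [   7   85  324    6 1424] [493.9 316.3] [  3.1 244. ] 89.83
rib [ 264  159   19   64 1111] [572.  235.8] [15.2 52.9] 0.17
rib [457 209  41  75 691] [751.  185.7] [70.9 23.5] 87.79
rib [  44  252  168   13 1760] [448.  177.4] [  9.  140.4] 89.96
rib [242 252  76  12 780] [577.7 177.8] [65.5  8.1] 0.16
ribs [248 161  24  12 122] [660.8 -43.2] [35.9 53.1] 34.69 z [0.035 0.037 0.042]
ribs [241 209  20   6 113] [522.2 -24. ] [14.5 52. ] 0.58 z [0.04  0.044 0.049]
ribs [251 243  20   8 105] [428.4 -53.5] [52.9 14.8] 80.43 z [0.04  0.045 0.049]
spin -1.47 shift [-7.03 -2.9   0.64] now [0.5977 0.1337 0.176 ] ydir -8.25 t 33.1 j6 0.17
```

View pics/w8.png

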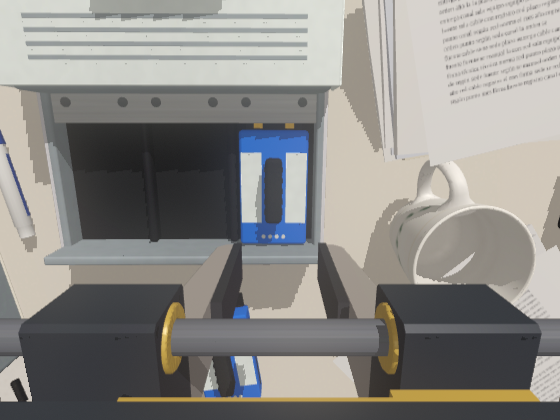

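Emit:
{"fn": "move_arm", "kwargs": {"motion": "0 0 0 -0.8;0 0 0 -0.8;-0.9 -0.4 0 0;-0.9 -0.4 0 0;-0.9 -0.4 0 0;-0.9 -0.4 0 0;-0.9 -0.4 0 0;-0.9 -0.4 0 0;-0.9 -0.4 0 0;-0.7 -0.1 0.4 0;0 0 0 0"}}

```text
time_s: 33.98
tool_pos: [0.5211, -0.0431, 0.1612]
eef_rot: [-0.002, 0.71, 0.704, -0.002]
force: [-0.1, -0.2, -0.1]
width: 0.0401
grasp_force: 0.0
```

Run:
```python
from h import *
ribs(0)
go(.5223,-.041,.053,0)
```

```text
rib [ 140    0  298   45 1588] [528.9  98.3] [  1.4 213.6] 81.82
yaw 81.75 ymax 0.1137 ymin 0.0829
rib [ 272  155   20   67 1211] [523.2 -22.6] [15.2 53.2] 0.16
yaw 0.22 ymax 0.0041 ymin -0.0492
rib [ 157  192   24   65 1181] [429.6 -52.3] [53.5 15.6] 80.17
yaw -8.8 ymax -0.0253 ymin -0.0793
spin -0.08 shift [0.02 0.02 4.36] now [ 0.5217 -0.0416  0.1619] ydir -0.4 t 34.0 j6 -0.3
```

Emit:
{"fn": "move_arm", "kwargs": {"motion": "0.08 0.06 1 -0.08;0 0 1 0;0 0 1 0;0 0 1 0;0 0 0.36 0;0 0 0 0"}}

```text
time_s: 34.53
tool_pos: [0.5226, -0.0374, 0.0522]
eef_rot: [-0.003, 0.706, 0.708, -0.001]
force: [-1.2, 0.6, 0.1]
width: 0.0401
grasp_force: 0.0
```

Emit:
{"fn": "move_arm", "kwargs": {"motion": "0 0 0 0;0 0 0 0;0 0 0 0;0 0 0 0;0 0 0 0", "claw": 6, "squeeze": 5}}

```text
time_s: 34.95
tool_pos: [0.5241, -0.0393, 0.0562]
eef_rot: [-0.001, 0.706, 0.708, -0.001]
force: [-6.0, -1.5, 5.8]
width: 0.014
grasp_force: 5.0
```

Emit:
{"fn": "move_arm", "kwargs": {"motion": "0.08 0 -0.16 0;0.08 0 -0.16 0;0.1 0 -0.15 0;0.1 0 -0.15 0;0.11 0 -0.14 0;0.11 0 -0.14 0;0.13 0 -0.13 0;0.13 0 -0.13 0;0.14 0 -0.11 0;0.14 0 -0.11 0;0.15 0 -0.1 0;0.1 0 -0.06 0"}}

```text
time_s: 35.95
tool_pos: [0.5252, -0.0044, 0.0941]
eef_rot: [0.0, 0.706, 0.708, 0.0]
force: [0.6, -0.7, -4.3]
width: 0.0139
grasp_force: 5.0
```

Emit:
{"fn": "move_arm", "kwargs": {"motion": "0 0 0 0;0 0 0 0"}}

```text
time_s: 36.12
tool_pos: [0.525, -0.0047, 0.0937]
eef_rot: [0.0, 0.706, 0.708, 0.0]
force: [0.3, -0.2, -4.3]
width: 0.0138
grasp_force: 5.0
```

Run:
```python
from h import *
p,W,U=tilt("new")
```

```text
n 2512 tilt y 0.499 tilt x -0.081 c [0.5164 0.1035 0.0356] range y [0.048  0.1197] z [0.0271 0.0666]
tool u 0.5203 0.0706 0.0936
```

Emit:
{"fn": "move_arm", "kwargs": {"motion": "0 0 0 0;0 0 0 0;0 0 -0.6 0;0 0 -1 0;0 0 -1 0;0 0 -1 0;0 0 -0.8 0;0 0 0 0", "squeeze": 30}}

```text
time_s: 36.83
tool_pos: [0.5274, -0.0052, 0.2081]
eef_rot: [0.003, 0.706, 0.708, 0.002]
force: [2.6, -0.5, -6.6]
width: 0.013
grasp_force: 30.0
```

Run:
```python
from h import *
gu(.4963,.235,.105)
```

```text
spin 1.68 shift [ 6.58 -1.06  4.12] now [ 0.5274 -0.0052  0.2081] ydir 0.15 t 36.8 j6 -0.24
u 0.5227 0.0705 0.2081
```

Emit:
{"fn": "move_arm", "kwargs": {"motion": "0 0 0 0.84;0 0 0 0.84;0.9 -0.15 0 0;0.9 -0.15 0 0;0.9 -0.15 0 0;0.9 -0.15 0 0;0.9 -0.15 0 0;0.9 -0.15 0 0;0.9 -0.16 0 0;0.28 0 0.5 0;0 0 1 0;0 0 1 0"}}

```text
time_s: 37.83
tool_pos: [0.522, 0.1623, 0.1391]
eef_rot: [0.0, 0.756, 0.655, -0.0]
force: [-0.2, 0.1, -8.1]
width: 0.0128
grasp_force: 30.0
```

Emit:
{"fn": "move_arm", "kwargs": {"motion": "0 0 0 0;0 0 0 0"}}

```text
time_s: 38.0
tool_pos: [0.5197, 0.1613, 0.1379]
eef_rot: [-0.002, 0.756, 0.654, -0.003]
force: [0.3, -0.8, -6.4]
width: 0.0128
grasp_force: 30.0
```

Run:
```python
from h import *
p,W,U=tilt("new")
gu(.4963,.235,.101)
```

```text
n 2344 tilt y 0.539 tilt x 0.005 c [0.4917 0.2673 0.0776] range y [0.2116 0.2792] z [0.0698 0.111 ]
tool u 0.4931 0.2347 0.1402
spin -0.0 shift [0.01 0.13 1.57] now [0.5217 0.1615 0.1402] ydir -8.27 t 38.0 j6 0.22
u 0.4931 0.2347 0.1402
```

Emit:
{"fn": "move_arm", "kwargs": {"motion": "0 0.15 0.3 0;0 0 0.5 0;0 0 0.5 0;0 0 0.2 0;0 0 0.07 0;0 0 0 0"}}

```text
time_s: 38.55
tool_pos: [0.5271, 0.1592, 0.103]
eef_rot: [0.002, 0.756, 0.655, -0.001]
force: [-1.9, -6.3, 3.9]
width: 0.013
grasp_force: 30.0
```

Emit:
{"fn": "move_arm", "kwargs": {"motion": "0.12 0 0 0;0.12 0 0 0;0.12 0 0 0;0.12 0 0 0;0.05 0 0 0;0 0 0 0"}}

```text
time_s: 39.05
tool_pos: [0.5302, 0.1724, 0.1043]
eef_rot: [0.003, 0.756, 0.655, 0.0]
force: [-1.3, -9.3, 7.1]
width: 0.0132
grasp_force: 30.0
```

Run:
```python
from h import *
p,W,U=tilt("new"); print(env.get_state()["force"].round(1))
```

```text
n 2389 tilt y 0.52 tilt x -0.006 c [0.5006 0.2794 0.0452] range y [0.2238 0.2917] z [0.0378 0.0773]
tool u 0.5 0.2465 0.1043
[-1.8 -8.   7.9]
```

Emit:
{"fn": "move_arm", "kwargs": {"motion": "0.06 -0.12 -0.06 0;0.06 0 0 0;0 0 0 0;0 0 0 0"}}

```text
time_s: 39.43
tool_pos: [0.5266, 0.1764, 0.1043]
eef_rot: [0.002, 0.756, 0.655, -0.0]
force: [-0.1, -6.3, 2.7]
width: 0.0128
grasp_force: 30.0
```

Run:
```python
from h import *
p,W,U=tilt("new"); print(env.get_state()["force"].round(1))
```

```text
n 2358 tilt y 0.517 tilt x -0.002 c [0.4969 0.2832 0.0453] range y [0.2275 0.2953] z [0.0378 0.0771]
tool u 0.4959 0.2502 0.1043
[ 0.3 -6.3  2.9]
```

Emit:
{"fn": "move_arm", "kwargs": {"motion": "-0.14 0 0.12 0;-0.15 0 0.13 0;-0.15 0 0.13 0;-0.13 0 0.14 0;-0.13 0 0.14 0;-0.12 0 0.15 0;-0.11 0 0.15 0;-0.1 0 0.16 0;-0.1 0 0.16 0;-0.08 0 0.16 0;-0.08 0 0.16 0;0 0 0.1 0", "squeeze": 8}}

```text
time_s: 40.48
tool_pos: [0.5206, 0.1468, 0.0621]
eef_rot: [-0.001, 0.756, 0.654, 0.0]
force: [-5.9, -0.0, 12.4]
width: 0.0139
grasp_force: 8.0
```

Emit:
{"fn": "move_arm", "kwargs": {"motion": "0 0 0 0;0 0 0 0;0 0 0 0;0 0 0 0;0 0 -0.5 0;0 0 -1 0;0 0 -1 0;0 0 -1 0;0 0 -1 0;0 0 0 0", "claw": 40}}

```text
time_s: 41.32
tool_pos: [0.5244, 0.1462, 0.1803]
eef_rot: [0.003, 0.756, 0.654, 0.004]
force: [1.3, 0.3, 0.6]
width: 0.0401
grasp_force: 0.0
```

Run:
```python
from h import *
p,W=seat()
p,W=cloud("top"); z=W[...,2]; v,u=np.mgrid[:420,:560]
comps(W,(z>.034)&(z<.055)&(u>225)&(u<335)&(v>190)&(v<290),60,"ribs")
comps(W,(z>.015)&(z<.035)&(u>225)&(u<335)&(v>190)&(v<290),300,"case")
go(.4275,-.0695,.16,-9.5)
```

```text
case [ 472    0   18  150 1949] [668.9 328.8] [ 13.3 118.1] 7.13 z 0.0288 tilt [0.986 0.145]
case [ 129   93   90  161 1766] [383.4 235.9] [ 60.8 150.6] 25.73 z 0.0307 tilt [-0.101  0.02 ]
case [ 324   93   97  160 7986] [580.2 248.1] [135.1  76.7] 89.76 z 0.0331 tilt [0.034 0.011]
case [ 239  130   71  114 6561] [495.4 235.7] [101.6  60.1] 88.97 z 0.0335 tilt [-0.     0.002]
rib [ 117   87  315    6 1364] [496.4 316.4] [  2.8 237.2] 89.96
rib [ 264  159   20   65 1107] [495.4 236.7] [53.8 15.1] 88.52
rib [ 355  160   23   65 1149] [572.  235.5] [53.8 15.6] 89.06
rib [485 201  62  81 556] [696.1 197.5] [78.8 28.9] 67.49
rib [349 253  67  13 630] [588.7 177.8] [ 8.5 55. ] 89.24
rib [135 254  75  13 758] [408.4 177.6] [ 8.6 61.9] 89.84
rib [242 254  76  12 792] [500.4 177.8] [65.1  8. ] 0.05
rib [520 275  40  20 336] [733.1 150.7] [39.7  7.5] 18.31
ribs [251 243  20   8 106] [429.4 -53.7] [52.6 16.5] 83.42 z [0.039 0.045 0.05 ]
case [241 233  40  28 710] [428.7 -52.9] [104.3  60.3] 80.33 z [0.02  0.026 0.03 ]
spin 0.25 shift [-9.12 -2.29  0.61] now [0.5216 0.146  0.1752] ydir -8.24 t 41.4 j6 0.19
```

Emit:
{"fn": "move_arm", "kwargs": {"motion": "-0.9 -0.2 0 0.25;-0.9 -0.2 0 0;-0.9 -0.2 0 0;-0.9 -0.25 0 0;-0.9 -0.25 0 0;-0.9 -0.25 0 0;-0.9 -0.25 0 0;-0.9 -0.25 0 0;-0.9 -0.25 0 0;-0.9 -0.19 0.2 0;-0.12 0 0.3 0;0 0 0 0"}}

```text
time_s: 42.42
tool_pos: [0.4254, -0.0697, 0.1584]
eef_rot: [-0.002, 0.764, 0.645, -0.001]
force: [-0.3, 0.8, 0.9]
width: 0.04
grasp_force: 0.0
```

Run:
```python
from h import *
ribs(0)
go(.4262,-.0698,.053,-9.5)
```

```text
rib [ 271  159   20   68 1206] [429.5 -52.7] [54.1 15. ] 79.8
yaw -9.4 ymax -0.0255 ymin -0.0798
spin -0.02 shift [-0.03  0.01  4.25] now [ 0.426  -0.0691  0.1591] ydir -9.58 t 42.5 j6 -0.28
```

Emit:
{"fn": "move_arm", "kwargs": {"motion": "-0.02 0.02 1 0;0 0 1 0;0 0 1 0;0 0 1 0;0 0 0.25 0;0 0 0 0"}}

```text
time_s: 42.97
tool_pos: [0.4259, -0.0685, 0.0527]
eef_rot: [-0.003, 0.763, 0.647, -0.001]
force: [0.6, -0.3, 0.1]
width: 0.04
grasp_force: 0.0
```

Emit:
{"fn": "move_arm", "kwargs": {"motion": "0 0 0 0;0 0 0 0;0 0 0 0;0 0 0 0;0 0 0 0", "claw": 6, "squeeze": 5}}

```text
time_s: 43.38
tool_pos: [0.4268, -0.0703, 0.0554]
eef_rot: [-0.001, 0.763, 0.646, -0.001]
force: [-5.5, 0.1, 6.4]
width: 0.0142
grasp_force: 5.0
```

Emit:
{"fn": "move_arm", "kwargs": {"motion": "0.08 0 -0.16 0;0.08 0 -0.16 0;0.1 0 -0.15 0;0.1 0 -0.15 0;0.11 0 -0.14 0;0.11 0 -0.14 0;0.13 0 -0.13 0;0.13 0 -0.13 0;0.14 0 -0.11 0;0.14 0 -0.11 0;0.15 0 -0.1 0;0.1 0 -0.06 0"}}

```text
time_s: 44.38
tool_pos: [0.4335, -0.0362, 0.0935]
eef_rot: [0.0, 0.763, 0.646, 0.0]
force: [-0.9, -1.3, -4.6]
width: 0.0139
grasp_force: 5.0
```

Emit:
{"fn": "move_arm", "kwargs": {"motion": "0 0 0 0;0 0 0 0"}}

```text
time_s: 44.55
tool_pos: [0.4333, -0.0364, 0.0932]
eef_rot: [0.0, 0.763, 0.646, 0.0]
force: [-0.2, 0.0, -4.8]
width: 0.0138
grasp_force: 5.0
```

Run:
```python
from h import *
p,W,U=tilt("new")
```

```text
n 2467 tilt y 0.505 tilt x 0.011 c [0.4359 0.061  0.0355] range y [0.0051 0.0745] z [0.0274 0.0667]
tool u 0.434 0.026 0.0931
```

Emit:
{"fn": "move_arm", "kwargs": {"motion": "0 0 0 0;0 0 0 0;0 0 -0.6 0;0 0 -1 0;0 0 -1 0;0 0 -1 0;0 0 -0.8 0;0 0 0 0", "squeeze": 30}}

```text
time_s: 45.27
tool_pos: [0.4357, -0.0374, 0.2072]
eef_rot: [0.003, 0.763, 0.646, 0.002]
force: [0.9, -0.5, -5.4]
width: 0.013
grasp_force: 30.0
```

Run:
```python
from h import *
gu(.4205,.235,.105)
```

```text
spin -0.25 shift [ 8.38 -0.64  4.09] now [ 0.4357 -0.0374  0.2072] ydir -9.51 t 45.3 j6 -0.2
u 0.4365 0.0255 0.2072
```

Emit:
{"fn": "move_arm", "kwargs": {"motion": "0.9 -0.07 0 -0.25;0.9 -0.07 0 0;0.9 -0.07 0 0;0.9 -0.07 0 0;0.9 -0.07 0 0;0.9 -0.07 0 0;0.9 -0.07 0 0;0.9 -0.07 0 0;0.9 0 0 0;0.28 0 0.5 0;0 0 1 0;0 0 1 0"}}

```text
time_s: 46.27
tool_pos: [0.4495, 0.1734, 0.1387]
eef_rot: [-0.0, 0.756, 0.655, -0.0]
force: [-0.2, -0.3, -6.9]
width: 0.0129
grasp_force: 30.0
```

Emit:
{"fn": "move_arm", "kwargs": {"motion": "0 0 0 0;0 0 0 0"}}

```text
time_s: 46.43
tool_pos: [0.4474, 0.1725, 0.1379]
eef_rot: [-0.002, 0.756, 0.654, -0.003]
force: [1.4, -0.1, -6.5]
width: 0.0132
grasp_force: 30.0
```

Run:
```python
from h import *
p,W,U=tilt("new")
gu(.4205,.235,.101)
```

```text
n 2470 tilt y 0.539 tilt x 0.004 c [0.4187 0.269  0.0785] range y [0.2136 0.2817] z [0.07   0.1117]
tool u 0.4198 0.2353 0.14
spin -0.0 shift [-0.01  0.03  1.56] now [0.4493 0.1727 0.14  ] ydir -8.26 t 46.5 j6 0.26
u 0.4198 0.2353 0.14
```

Emit:
{"fn": "move_arm", "kwargs": {"motion": "0 -0.05 0.3 0;0 0 0.5 0;0 0 0.5 0;0 0 0.18 0;0 0 0.04 0;0 0 0 0"}}

```text
time_s: 46.98
tool_pos: [0.45, 0.1721, 0.1044]
eef_rot: [0.001, 0.756, 0.654, 0.0]
force: [-1.9, -4.5, 0.1]
width: 0.0128
grasp_force: 30.0
```

Emit:
{"fn": "move_arm", "kwargs": {"motion": "0.12 0 0 0;0.12 0 0 0;0.12 0 0 0;0.12 0 0 0;0.1 0 0 0;0 0 0 0;0 0 0 0"}}

```text
time_s: 47.57
tool_pos: [0.4525, 0.1865, 0.1045]
eef_rot: [0.002, 0.756, 0.655, 0.001]
force: [-0.6, -6.9, 2.5]
width: 0.013
grasp_force: 30.0
```

Run:
```python
from h import *
p,W,U=tilt("new"); print(env.get_state()["force"].round(1))
```

```text
n 2430 tilt y 0.532 tilt x -0.004 c [0.4221 0.2834 0.0456] range y [0.2281 0.2959] z [0.0376 0.0783]
tool u 0.4211 0.2495 0.1044
[ 0.  -7.   1.9]
```

Emit:
{"fn": "move_arm", "kwargs": {"motion": "-0.14 -0.02 0.12 0;-0.15 -0.02 0.13 0;-0.15 0 0.13 0;-0.13 0 0.14 0;-0.13 0 0.14 0;-0.12 0 0.15 0;-0.11 0 0.15 0;-0.1 0 0.16 0;-0.1 0 0.16 0;-0.08 0 0.16 0;-0.08 0 0.16 0;0 0 0.1 0", "squeeze": 8}}

```text
time_s: 48.62
tool_pos: [0.4448, 0.1564, 0.0609]
eef_rot: [-0.001, 0.756, 0.654, 0.0]
force: [-5.1, 0.4, 12.0]
width: 0.0143
grasp_force: 8.0
```

Emit:
{"fn": "move_arm", "kwargs": {"motion": "0 0 0 0;0 0 0 0;0 0 0 0;0 0 0 0;0 0 -0.5 0;0 0 -1 0;0 0 -1 0;0 0 -1 0;0 0 -1 0;0 0 0 0", "claw": 40}}

```text
time_s: 49.45
tool_pos: [0.4484, 0.156, 0.178]
eef_rot: [0.003, 0.756, 0.655, 0.004]
force: [1.2, -0.0, 0.1]
width: 0.04
grasp_force: 0.0
```

Run:
```python
from h import *
p,W=seat(); cv2.imwrite("pics/w9.png",p)
gu(.496,.389,.12)
```

```text
case [ 343   93  171  160 8443] [550.3 247.5] [137.3 134.2] 0.2 z 0.0332 tilt [0.03  0.014]
case [ 241  128   71  117 6634] [419.6 235.3] [102.1  59.2] 88.32 z 0.0336 tilt [0.    0.002]
case [ 324  128   77  116 6512] [495.3 235.5] [101.9  60.3] 89.08 z 0.0336 tilt [-0.011  0.002]
rib [ 218   85  327    6 1451] [499.5 316.4] [244.2   2.9] 0.01
rib [ 265  158   20   65 1127] [419.2 236.9] [53.1 15.2] 87.85
rib [ 355  158   24   65 1169] [495.1 236.8] [16.1 53.2] 0.02
rib [ 446  159   27   65 1237] [572.1 235.7] [53.5 16.3] 89.36
rib [242 253  76  13 820] [423.6 177.8] [ 8.4 64.7] 89.79
rib [ 348  253  159   13 1529] [550.  177.6] [  8.7 134. ] 89.99
spin 0.0 shift [6.82 3.03 2.22] now [0.4471 0.1558 0.1754] ydir -8.24 t 49.5 j6 0.22
u 0.4201 0.2184 0.1754
```

View pics/w9.png

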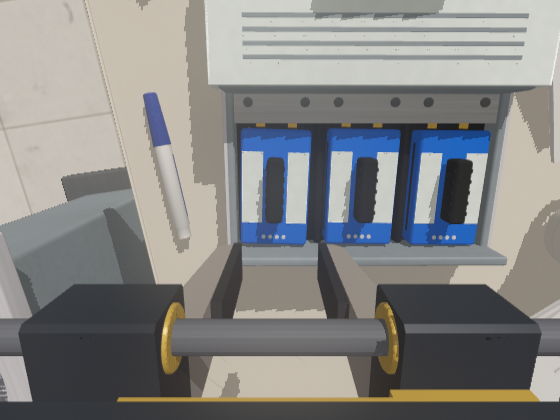

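Emit:
{"fn": "move_arm", "kwargs": {"motion": "0.8 0.3 0 0;0.8 0.3 0 0;0.8 0.3 0 0;0.8 0.3 0 0;0.8 0.3 0 0;0.8 0.3 0 0;0.8 0.3 0 0;0.8 0.3 0 0;0.8 0.3 0 0;0.8 0.33 0 0;0 0 0 0;0 0 0 0", "claw": 2}}

```text
time_s: 50.5
tool_pos: [0.548, 0.3428, 0.1705]
eef_rot: [-0.0, 0.756, 0.655, -0.001]
force: [0.2, -1.5, 0.5]
width: 0.0019
grasp_force: 0.0
```

Run:
```python
from h import *
gu(.496,.418,.088); print(env.get_state()["width"])
```

```text
spin 0.01 shift [0.01 0.12 3.3 ] now [0.548  0.3428 0.1705] ydir -8.19 t 50.5 j6 0.52
u 0.4931 0.4178 0.1705
0.0019037828279169157
```

Emit:
{"fn": "move_arm", "kwargs": {"motion": "0 0.12 1 0;0 0 1 0;0 0 0.8 0;0 0 0.45 0;0 0 0 0;-0.3 0 0 0;-0.4 0 0 0;-0.4 0 0 0"}}

```text
time_s: 51.17
tool_pos: [0.5483, 0.3147, 0.0929]
eef_rot: [0.0, 0.756, 0.654, 0.001]
force: [-0.2, 1.8, -0.7]
width: 0.0022
grasp_force: 1.1
```

Emit:
{"fn": "move_arm", "kwargs": {"motion": "-0.4 0 0 0;-0.5 0 0 0;-0.5 0 0 0;-0.5 0 0 0;-0.5 0 0 0;-0.5 0 0 0;-0.5 0 0 0;-0.5 0 0 0;-0.4 0 0 0;-0.3 0 0 0;0 0 0 0"}}

```text
time_s: 52.08
tool_pos: [0.5306, 0.1993, 0.0909]
eef_rot: [-0.0, 0.757, 0.654, -0.001]
force: [-0.1, -0.1, -0.9]
width: 0.0023
grasp_force: 0.0
```

Run:
```python
from h import *
gu(.496,.262,.088); print(env.get_state()["force"])
```

```text
spin -0.01 shift [-0.46 -0.02  0.12] now [0.5306 0.1993 0.0909] ydir -8.32 t 52.1 j6 0.29
u 0.4965 0.2734 0.0909
[-0.05311947 -0.06367441 -0.94042301]
```

Emit:
{"fn": "move_arm", "kwargs": {"motion": "-0.12 0 0 0;-0.12 0 0 0;-0.12 0 0 0;-0.1 0 0 0;0 0 0 0"}}

```text
time_s: 52.5
tool_pos: [0.5291, 0.1895, 0.091]
eef_rot: [-0.0, 0.756, 0.655, -0.001]
force: [0.7, 1.1, -0.7]
width: 0.0023
grasp_force: 0.0
```

Emit:
{"fn": "move_arm", "kwargs": {"motion": "-0.1 0 0 0;-0.1 0 0 0;0 0 0 0"}}

```text
time_s: 52.75
tool_pos: [0.5288, 0.1861, 0.0912]
eef_rot: [-0.001, 0.756, 0.654, 0.001]
force: [1.1, 6.8, -3.1]
width: 0.0019
grasp_force: 3.5
```

Emit:
{"fn": "move_arm", "kwargs": {"motion": "-0.1 0 0 0;-0.1 0 0 0;0 0 0 0"}}

```text
time_s: 53.0
tool_pos: [0.5287, 0.1855, 0.0914]
eef_rot: [-0.004, 0.757, 0.654, 0.005]
force: [3.3, 24.0, -6.7]
width: 0.0021
grasp_force: 11.9
```

Emit:
{"fn": "move_arm", "kwargs": {"motion": "0.4 0 0 0;0.5 0 0 0;0.4 0 -0.3 0;0 0 -1 0;0 0 -1 0;0 0 -1 0;0 0 -1 0;0 0 0 0;0 0 0 0"}}

```text
time_s: 53.75
tool_pos: [0.5342, 0.2124, 0.2011]
eef_rot: [0.001, 0.756, 0.655, 0.002]
force: [0.3, -0.9, -0.6]
width: 0.002
grasp_force: 0.0
```

Run:
```python
from h import *
p,W=cloud("wrist"); z=W[...,2]; v,u=np.mgrid[:420,:560]
U=np.dstack([W[...,:2]@xh,W[...,:2]@yh,z])
comps(U,(z>.074)&(z<.095)&(v<330),300,"rib")
p,W=cloud("top"); z=W[...,2]; cv2.imwrite("pics/t3.png",p)
U=np.dstack([W[...,:2]@xh,W[...,:2]@yh,z])
comps(U,(z>.055)&(z<.07)&(u<225)&(v>150)&(v<262),200,"cover")
comps(W,(z>.02)&(z<.06)&(u>225)&(u<480)&(v>190)&(v<290),60,"tray")
```

```text
rib [ 507    0   53  103 3171] [696.8 415.4] [28.2 83.7] 31.97 z [0.075 0.081 0.083]
rib [ 477  242   83   76 1876] [701.1 228.5] [74.3 52.5] 25.07 z [0.075 0.084 0.094]
rib [224 253  26  18 362] [463.2 244.1] [13.8 21. ] 87.93 z [0.076 0.081 0.082]
cover [ 142  158   72  101 4569] [496.8 247.5] [153.8 253.3] 89.83 z [0.06  0.065 0.069]
cover [ 91 204  31  38 775] [424.8 420.1] [81.5 95.9] 89.98 z [0.056 0.06  0.064]
tray [337 191  65  89 823] [ 469.6 -349.1] [236.5 165. ] 3.59 z [0.023 0.031 0.036]
tray [351 207  39  23 820] [ 515.2 -352. ] [ 60.2 105.7] 2.74 z [0.025 0.03  0.05 ]
tray [450 222  19  29 131] [ 467.5 -587.3] [79.4 36.4] 15.71 z [0.023 0.04  0.057]
tray [401 236  43  38 487] [ 419.1 -491.4] [130.9  26.3] 50.55 z [0.035 0.044 0.05 ]
tray [354 241  38  24 834] [ 421.  -359.1] [ 60.6 103.6] 3.99 z [0.025 0.031 0.05 ]
```

View pics/t3.png

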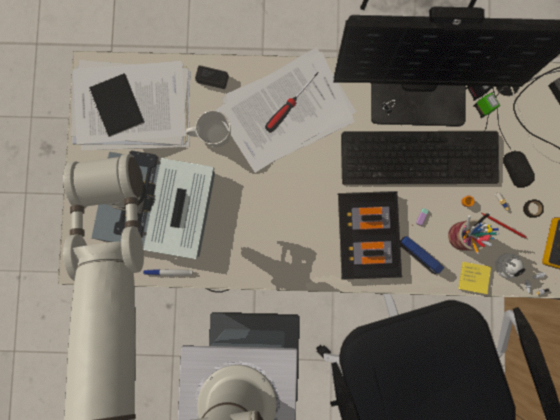

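```bash
python3 -c "
from cell import env
print(env.sign_off())"
```

```text
the job is handed in; nothing more can be done
None
```

The job is handed in: both old packs lie flat in the tray, the three charged packs are seated flat under the ledge, the cover is pushed shut against its stop, and the stapler, mug and marker were left alone; the hand-in gave no verdict.

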